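Draw the mould plugs and box them

TASK

Draw every plug left in the plaster casting block with the quarter-turn puller, straight up out of its well, and set each one down upright in a place of its own in the plywood box, leaving it free of the puller. Then stand the puller back in its stand, put the lid in the mouth of the box and press it down until it is fully home, flush with the rim. Never grip a plug with the fingers, and leave the pots, the jar lid and the pencil where they are.

Things in the scene. Friction and masses are not known exactly. Their poses are not given: they have to be found in the camera images.
- mould_block: fixed square plaster casting block, 152 x 152 mm, 64 mm high, with four open square wells (64 mm wide, 56 mm deep, floor 8 mm above the worktop) in a two by two grid; well centres at x = +-36, y = +-36 mm. Origin: centre of the underside; x and y along its sides. It turns by up to 0.15 rad from start to start and may trade places with the box
- puller: puller, 130 mm tall, 160 g, upright in its stand. Origin: cone tip at its lower end; z up the 16 mm shaft. Two lugs along +x and -x at z = 10 to 18 mm, 40 mm over the ends, 8 mm wide; round collar of 56 mm diameter, underside at z = 32, top at 38 mm; flat wooden paddle 40 mm along x (in line with the lugs), 16 mm thick along y, z = 70 to 130 mm
- puller_lugs (a point): middle of the puller's lugs, z = 14 mm. Threading in: lugs in line with the plug's slot, lower until the collar meets the plug top, turn 80 to 90 degrees clockwise seen from above (stop at about 100), lift: after 4 mm the lugs catch under the plate. Release: plug standing, lower until the collar meets it, raise 2 mm, turn back until lugs and slot are in line, lift out
- puller_grip (a point): middle of the paddle, 100 mm above the tip; take it across its 16 mm thickness
- puller_stand: fixed wooden puller stand, foot 86 x 86 mm, 50 mm high, with a 46 mm square opening from the top, 44 mm deep. Origin: centre of the underside. With the puller home the puller's origin is 18 mm above it
- plug_1: square plaster mould plug, 60 x 60 mm, 56 mm high, 180 to 290 g, flush in its well; steel top plate, 10 mm thick, with a keyhole: slot 46 mm along x, 13 mm wide, and a 22 mm hole at the centre; hollow below (50 mm square, down to 6 mm). Origin: centre of the underside. May be absent. Standing on a floor its origin is on that floor, its top 56 mm up
- plug_2: square plaster mould plug, 60 x 60 mm, 56 mm high, 180 to 290 g, flush in its well; steel top plate, 10 mm thick, with a keyhole: slot 46 mm along x, 13 mm wide, and a 22 mm hole at the centre; hollow below (50 mm square, down to 6 mm). Origin: centre of the underside. May be absent
- plug_3: square plaster mould plug, 60 x 60 mm, 56 mm high, 180 to 290 g, flush in its well; steel top plate, 10 mm thick, with a keyhole: slot 46 mm along x, 13 mm wide, and a 22 mm hole at the centre; hollow below (50 mm square, down to 6 mm). Origin: centre of the underside. May be absent
- plug_4: square plaster mould plug, 60 x 60 mm, 56 mm high, 180 to 290 g, flush in its well; steel top plate, 10 mm thick, with a keyhole: slot 46 mm along x, 13 mm wide, and a 22 mm hole at the centre; hollow below (50 mm square, down to 6 mm). Origin: centre of the underside. May be absent
- plug_box: fixed plywood box, 110 mm along its x, 266 mm along its y, 84 mm high, walls and floor 6 mm, two dividers 46 mm high across it at y = +-39 mm making three places. Origin: centre of the underside. Turned by up to 0.15 rad
- place_1 (a point): middle of the box floor of the place at the box's -y end (6 mm above the underside)
- place_2 (a point): middle of the box floor of the middle place
- place_3 (a point): middle of the box floor of the place at the box's +y end
- box_mouth (a point): centre of the box's mouth, level with the rim (84 mm above the box's underside). A stiff rubber strip, 12 mm wide, runs round inside the mouth and leaves an opening of 74 x 230 mm; at the start its top is 4 mm below the rim; pressed with about 11 N through the lid it slides down 8 mm and stays there
- seal (a joint): how far the sealing strip is pressed down: 0 at the start (up), 0.008 m fully home; stays where it is left
- box_lid: loose plywood lid, 92 mm along x, 248 mm along y, 12 mm thick, 240 g; bar handle on top at the centre, 18 mm along x, 80 mm along y, 12 to 54 mm above the underside. Fits the 98 x 254 mm mouth of the box. Origin: centre of its underside. Laid on the raised strip it stands 8 mm proud of the rim; home, its top is flush and its underside 72 mm above the box's underside
- glaze_pot_1: small glaze pot, 62 mm wide, 65 mm high; origin at its foot. A bystander
- glaze_pot_3: small wide glaze pot, 68 mm wide, 43 mm high; origin at its foot. A bystander
- jar_lid: round jar lid lying flat, 86 mm wide, 14 mm high. A bystander
- pencil: red pencil lying, 170 mm long. A bystander

How it is judged (in metres and radians):
On the way, in this order (a step that is already met when the one before it is completed fails the run):
1. a plug hangs on the turned-in puller, clear of the block (((z of plug_1 in the frame of mould_block above 0.07 m and horizontal distance between puller and plug_1 below 0.015 m and z of puller in the frame of plug_1 between 0.015 and 0.032 m and angle between plug_1's own z axis and vertical below 0.25 rad and contact force between the fingers and plug_1 below 0.5 N and contact force between puller and plug_1 above 0.5 N) or (z of plug_2 in the frame of mould_block above 0.07 m and horizontal distance between puller and plug_2 below 0.015 m and z of puller in the frame of plug_2 between 0.015 and 0.032 m and angle between plug_2's own z axis and vertical below 0.25 rad and contact force between the fingers and plug_2 below 0.5 N and contact force between puller and plug_2 above 0.5 N) or (z of plug_3 in the frame of mould_block above 0.07 m and horizontal distance between puller and plug_3 below 0.015 m and z of puller in the frame of plug_3 between 0.015 and 0.032 m and angle between plug_3's own z axis and vertical below 0.25 rad and contact force between the fingers and plug_3 below 0.5 N and contact force between puller and plug_3 above 0.5 N) or (z of plug_4 in the frame of mould_block above 0.07 m and horizontal distance between puller and plug_4 below 0.015 m and z of puller in the frame of plug_4 between 0.015 and 0.032 m and angle between plug_4's own z axis and vertical below 0.25 rad and contact force between the fingers and plug_4 below 0.5 N and contact force between puller and plug_4 above 0.5 N))), for 0.2 s.
2. every plug stands in the box (x of plug_1 in the frame of plug_box between -0.03 and 0.03 m and y of plug_1 in the frame of plug_box between -0.115 and 0.115 m and z of each of plug_1, plug_2, plug_3, plug_4 in the frame of plug_box below 0.012 m and angle between each of plug_1, plug_2, plug_3, plug_4's own z axis and vertical below 0.15 rad and linear speed of each of plug_1, plug_2, plug_3, plug_4 below 0.03 m/s and x of plug_2 in the frame of plug_box between -0.03 and 0.03 m and y of plug_2 in the frame of plug_box between -0.115 and 0.115 m and x of plug_3 in the frame of plug_box between -0.03 and 0.03 m and y of plug_3 in the frame of plug_box between -0.115 and 0.115 m and x of plug_4 in the frame of plug_box between -0.03 and 0.03 m and y of plug_4 in the frame of plug_box between -0.115 and 0.115 m), for 0.2 s.
3. the puller stands in its stand again, the lid not yet on the box (horizontal distance between puller and puller_stand below 0.008 m and z of puller in the frame of puller_stand below 0.022 m and angle between puller's own z axis and vertical below 0.08 rad and horizontal distance between box_lid and plug_box above 0.05 m and value of joint seal below 0.004 m), for 0.2 s.
4. the lid is pressed home in the box (z of box_lid in the frame of plug_box below 0.0745 m and horizontal distance between box_lid and plug_box below 0.012 m and angle between box_lid's own z axis and vertical below 0.03 rad and value of joint seal above 0.0055 m), for 0.2 s.
At the end, for the whole second after the job is handed in: every plug stands upright (9 degrees) on the box floor; the puller stands in its stand (within 8 mm and 5 degrees, collar within 4 mm of the rim); the lid lies level in the box's mouth, within 2.5 mm of flush and 12 mm of its centre, the strip pressed down; all at rest (all of step 2 and all of step 4 and horizontal distance between puller and puller_stand below 0.008 m and z of puller in the frame of puller_stand below 0.022 m and angle between puller's own z axis and vertical below 0.08 rad and linear speed of each of box_lid, puller below 0.02 m/s); the robot touches nothing.
It fails at once if a plug is taken with the fingers (contact force between the fingers and plug_1 above 3 N or contact force between the fingers and plug_2 above 3 N or contact force between the fingers and plug_3 above 3 N or contact force between the fingers and plug_4 above 3 N).
It fails at once if a bystander (a pot, the jar lid or the pencil) is shifted by more than 30 mm (distance of any of glaze_pot_1, glaze_pot_3, jar_lid, pencil from where it was at the start of the episode above 0.03 m).
Of plug_1, plug_2, plug_3, plug_4 only 2 to 3 are there at a start; the rules pass over those that are not, and their reading is None.
At some moment in a run one of box_lid may be knocked a few centimetres aside while the robot is not near it.
It also fails if it takes over 210 s, if anything falls off the work surface, if the arm or the gripper's body presses on something with over 40 N, if the wrist force passes 120 N, or if a joint passes its speed limit or range.

ROBOT

A 7-joint arm with a two-finger parallel gripper is mounted at the origin on a cart in front of the work surface, level with it; the furniture and walls round the work are solid. World frame = base frame: x ahead of the robot, y to its left, z up, the work surface at z = 0. Lengths are in m, angles in degrees, forces in N, time in s.
With the tool pointing down it reaches from about 0.35 to 0.9 m from the base axis. Payload 19.9 kg.
Tool frame: the origin (TCP) lies midway between the tips of the shut fingers; the grasp point (between the pads) lies 19 mm behind it; z points along the fingers, y is the line along which they close (so a half turn about z gives the same grasp; the last joint's range is limited). The gripper opens to 94 mm and grips with 3 to 60 N. Pads are 16 mm wide; open, the fingers measure 119 mm over their backs; the gripper's body (75 mm by 177 mm) begins 78 mm behind the grasp point.
Start: joints at [72.107, 23.915, -0.59, 92.452, 0.269, 63.638, -3.037], TCP at [0.167, -0.602, 0.205] pointing down, gripper open.
Joint ranges: [-161.28, 161.28], [-22.2, 115.67], [-73.04, 71.86], [3.21, 147.25], [-68.34, 248.33], [10.77, 114.83], [-161.83, 161.83]. Speed limits (degrees/s): [108.29, 108.29, 136.94, 136.94, 172.46, 172.46, 172.46].

INTERFACE

Orientations are given as a 3x3 rotation matrix whose columns are the frame's x, y, z axes.
In Python, from workcell import env gives the robot as it stands.
- The arm moves only by the shell command python3 shift.py 'ROWS' [FORCE]. ROWS is rows parted by semicolons, their numbers by spaces, 1 to 8 of them, each of 5 numbers: the finger opening in m, then dx, dy, dz in m, then a turn about the tool's z in degrees; each row shifts and turns the commanded pose from where the row before left it, along the tool's axes as they then stand; what a row does not reach is not made up. A row lasts 1/10 s, in which the tool goes at most 0.05 m and 8.59 degrees, less where a joint would pass 70% of its speed; a pose out of reach is approached as far as the arm can. The fingers move at their own pace and stop on an object; FORCE is the grip in N (left out, the last holds). Time passes only in rows, so rows that do not move let the fingers close. It prints the time, the measured TCP pose, the force, the opening and the grip force at its end.
- env.read_state(): the state, without advancing time (a new reading comes with each control period).
- env.snapshot(name): name is "scene" or "top" or "wrist"; returns a dict with "frame" (420x560x3 uint8, red, green, blue), "vertical_fov" (degrees; the focal length in pixels is half the picture's height over the tangent of half this angle, whatever the lens; pixels are square), "cx", "cy" (the principal point, pixels), "xyz" and "rotation" of the camera in the world; the wrist camera has in their place "mount" (4x4, takes a point from camera to tool coordinates, whose origin is the TCP and whose axes are the flange's). Camera axes: x right, y down, z forward; pixel columns grow to the right and rows downward; lengths in m; the calibration is good to about 2 mm. A picture is of the moment at which its call begins: read the wrist's pose just before it. There is no depth.
- env.sign_off(): hands the job in; it is judged then, once.
The state is a dict: "time_s": time; "joint_positions": joint angles; "joint_velocities": joint speeds; "joint_torque": joint torques, N m; "position": TCP position; "ee_rot": TCP orientation; "ft_force": force on the tool from outside, world axes, zero at the start; "moment": the same for the moment, N m; "finger_gap": finger opening in m; "gripper_force": force on a finger pad.
Only numpy, scipy, OpenCV 4.12 (cv2) and the standard library are available. Lean on these libraries where they do the work, as an engineer would, in place of code of your own. Each camera call takes 0.05 s, during which the arm holds its last target. There are 200 camera calls.

## Working session

There is one attempt and no reset: what is moved stays moved. The work goes in short steps, Python scripts to look and compute and a shell command to move; the robot and the scene stay as the last step left them, time stands still between calls to the robot, and variables do not carry over. Pictures are saved under pics/ and viewed, at most 14 in all, crops included, and the job is handed in when it is done.

```bash
ls; mkdir -p pics
python3 - <<'E'
from workcell import env
import cv2,numpy as np
s=env.read_state();print(s['time_s'],s['position'],np.round(s['ee_rot'],3).tolist(),s['finger_gap'])
for n in ("top","scene"):
    d=env.snapshot(n);print(n,d['vertical_fov'],d['cx'],d['cy'],d['xyz'],np.round(d['rotation'],4).tolist())
    cv2.imwrite(f"pics/{n}0.png",d['frame'][:,:,::-1])
    np.save(f"pics/{n}0.npy",d['frame'])
E
```

```text
pics
shift.py
workcell.py
0.0 [ 0.16708567 -0.60185996  0.2048371 ] [[0.964, 0.268, -0.0], [0.268, -0.964, 0.001], [-0.0, -0.001, -1.0]] 0.09400538506995879
top 47.46795309297799 281.6263771727404 211.15487130459263 [0.43247471 0.02353521 1.45910774] [[0.0245, -0.9954, 0.0931], [-0.9997, -0.0243, 0.003], [-0.0007, -0.0931, -0.9957]]
scene 51.40900298895632 278.8043644727201 216.9464455854427 [-0.2785482   0.25645678  1.36543893] [[-0.2712, -0.7929, 0.5457], [-0.9625, 0.2252, -0.1512], [-0.003, -0.5663, -0.8242]]
```

View pics/top0.png

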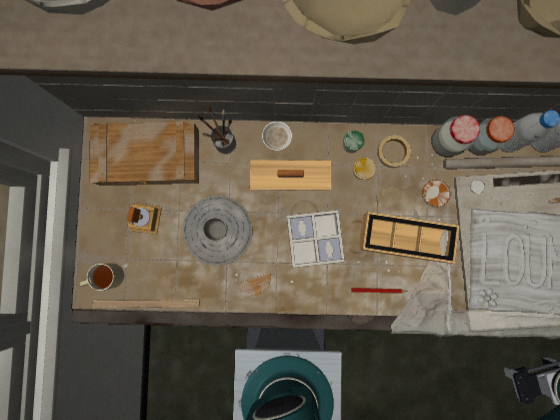

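View pics/scene0.png

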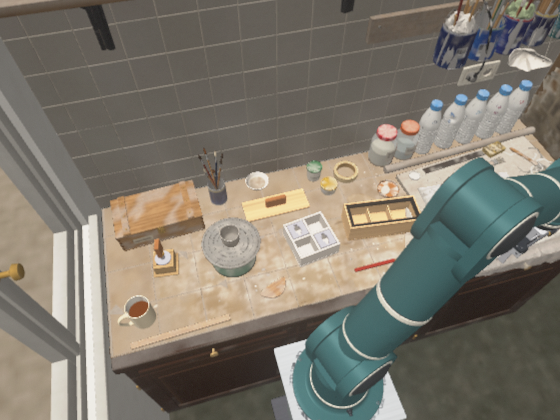

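Top view: block around (316,238), with steel plug tops at about (303,227) and (328,249). Box at (410,237), lid at (290,175), puller and stand at (143,218), pencil at (377,291). Next I'll enlarge it and compute rough positions.

```bash
cat > h.py <<'E'
import numpy as np,cv2
from workcell import env
def cam(n):
    s=env.read_state(); d=env.snapshot(n)
    f=d['frame'].shape[0]/2/np.tan(np.radians(d['vertical_fov']/2))
    if 'mount' in d:
        T=np.eye(4);T[:3,:3]=s['ee_rot'];T[:3,3]=s['position'];T=T@np.array(d['mount'])
        o,R=T[:3,3],T[:3,:3]
    else: o,R=np.array(d['xyz']),np.array(d['rotation'])
    return dict(img=d['frame'][:,:,::-1].copy(),f=f,c=(d['cx'],d['cy']),o=o,R=R)
def ray(k,u,v,z):
    d=k['R']@np.array([(u-k['c'][0])/k['f'],(v-k['c'][1])/k['f'],1]); return k['o']+d*(z-k['o'][2])/d[2]
def proj(k,p):
    q=k['R'].T@(np.array(p)-k['o']); return q[:2]/q[2]*k['f']+np.array(k['c'])
def yaw():
    R=np.array(env.read_state()['ee_rot']); return np.degrees(np.arctan2(R[1,0],R[0,0]))
def to(x,y,z,yw=None):
    """row totals in tool axes to reach TCP x,y,z with tool x axis at world yaw yw (tool down)"""
    s=env.read_state();R=np.array(s['ee_rot']);d=R.T@(np.array([x,y,z])-s['position'])
    print('d tool',np.round(d,4),'turn',None if yw is None else round((yaw()-yw+180)%360-180,2),'yaw',round(yaw(),2))
E
python3 - <<'E'
from h import *
k=cam("top")
a=cv2.resize(k['img'][195:280,270:470],None,fx=4,fy=4,interpolation=cv2.INTER_CUBIC)
b=cv2.resize(k['img'][150:240,115:200],None,fx=2.4,fy=2.4,interpolation=cv2.INTER_CUBIC)
c=cv2.resize(k['img'][115:215,340:460],None,fx=2.1,fy=2.1,interpolation=cv2.INTER_CUBIC)
o=np.zeros((600,800,3),np.uint8);o[:340]=a;o[345:345+b.shape[0],:b.shape[1]]=b;o[345:345+c.shape[0],300:300+c.shape[1]]=c
cv2.imwrite("pics/m.png",o)
for n,u,v,z in [("block",316,238,.064),("pA",303,227,.064),("pB",328,249,.064),("box",410,237,.084),("lid",290,175,.012),("stand",143,218,.05)]:print(n,ray(k,u,v,z).round(3))
E
```

```text
block [ 0.487 -0.074  0.064]
pA [ 0.518 -0.036  0.064]
pB [ 0.456 -0.11   0.064]
box [ 0.495 -0.343  0.084]
lid [0.68  0.005 0.012]
stand [0.534 0.437 0.05 ]
```

View pics/m.png

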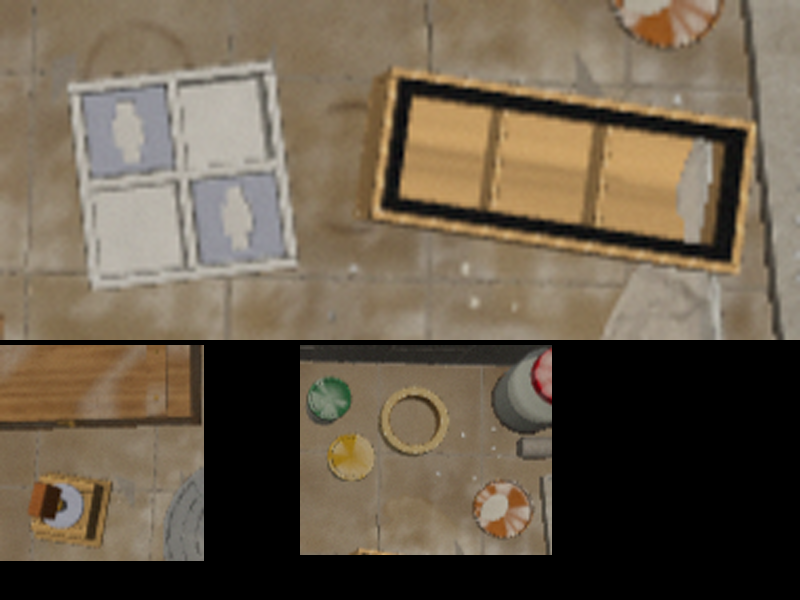

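The two plugs are the +x,+y and -x,-y ones, at montage (127,132) and (236,218). The box is empty, with the white sliver at (695,190) near place 3, so I'll use places 1 and 2 or whichever look clear. The puller's paddle lies along world x. Next I'll measure the box and block closely from the wrist.

Run:
```python
from h import *
to(.42,-.20,.40,90)
d=env.snapshot("wrist");print(np.round(d['mount'],3).tolist(),d['vertical_fov'])
```

```text
d tool [ 0.3512 -0.3198 -0.1947] turn -74.49 yaw 15.51
[[-0.001, -0.963, -0.271, 0.077], [1.0, -0.001, 0.001, 0.001], [-0.001, -0.271, 0.963, -0.178], [0.0, 0.0, 0.0, 1.0]] 62.22223394728544
```

Run:
```python
from h import *
to(.5,-.2,.27,15)
```

```text
d tool [ 0.4283 -0.2984 -0.0647] turn 0.52 yaw 15.52
```

```bash
python3 shift.py '0.094 0.04 -0.025 -0.015 0;0.094 0.04 -0.03 -0.015 0;0.094 0.04 -0.03 -0.015 0;0.094 0.04 -0.03 -0.015 0;0.094 0.04 -0.03 0 0;0.094 0.04 -0.03 0 0;0.094 0.04 -0.03 0 0;0.094 0.04 -0.03 0 0'; python3 shift.py '0.094 0.04 -0.03 0 0;0.094 0.04 -0.03 0 0;0.094 0.03 0 0 0;0.094 0 0 0 0'
python3 - <<'E'
from h import *
to(.5,-.2,.27,15)
k=cam('wrist');cv2.imwrite('pics/w1.png',k['img'])
E
```

```text
time_s: 1.0
position: [0.4096, -0.2934, 0.2637]
ee_rot: [[0.964, 0.267, 0.0], [0.267, -0.964, -0.0], [0.0, 0.0, -1.0]]
ft_force: [0.3, -0.6, -0.4]
finger_gap: 0.0942
gripper_force: 0.0
time_s: 1.4
position: [0.5014, -0.2052, 0.2633]
ee_rot: [[0.962, 0.272, 0.0], [0.272, -0.962, 0.001], [0.001, -0.001, -1.0]]
ft_force: [-0.5, -0.3, -0.9]
finger_gap: 0.0941
gripper_force: 0.0
d tool [ 0.0001 -0.0054 -0.0067] turn 0.78 yaw 15.78
```

View pics/w1.png

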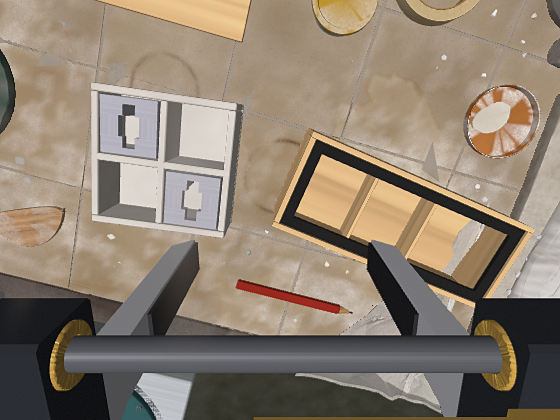

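The wrist view shows plug tops at (129,127) and (192,200), and box corners at (314,131), (533,231) and (275,224). The pots at (345,10) and (500,120) are clear. I'll measure with masks.

```bash
cat >> h.py <<'E'
def quad(k,m,z):
    """min-area rect of mask cast to plane z: centre, sides, yaw of long axis"""
    cs,_=cv2.findContours(m,cv2.RETR_EXTERNAL,cv2.CHAIN_APPROX_NONE)
    out=[]
    for c in cs:
        if cv2.contourArea(c)<600: continue
        w=np.array([ray(k,u,v,z)[:2] for u,v in c[:,0]],np.float32)
        (cx,cy),(a,b),t=cv2.minAreaRect(w*1000)
        if a<b: a,b,t=b,a,t+90
        out.append((round(cx,1),round(cy,1),round(a,1),round(b,1),round((t+90)%180-90,2),c[:,0].mean(0).round(0)))
    return out
E
python3 - <<'E'
from h import *
k=cam('wrist');im=k['img'].astype(int);B,G,R=im[...,0],im[...,1],im[...,2]
ms=lambda m:cv2.morphologyEx((m*255).astype(np.uint8),cv2.MORPH_OPEN,np.ones((3,3)))
m=ms(B-R>12);m[235:]=0
print('plug');[print(q) for q in quad(k,cv2.morphologyEx(m,cv2.MORPH_CLOSE,np.ones((5,5))),.064)]
m=ms(im.max(2)<28);m[:130]=0;m[:,:270]=0;m[310:]=0
print('strip');[print(q) for q in quad(k,m,.080)]
hsv=cv2.cvtColor(k['img'],cv2.COLOR_BGR2HSV)
m=ms((hsv[...,1]<45)&(hsv[...,2]>150));m[245:]=0;m[:,250:]=0
print('block');[print(q) for q in quad(k,m,.064)]
print(proj(k,(.487,-.074,.064)), im[127,110],im[200,175],im[240,370])
cv2.imwrite('pics/w1b.png',cv2.resize(k['img'][75:325,80:540],None,fx=1.7,fy=1.7,interpolation=cv2.INTER_CUBIC))
E
```

```text
plug
strip
(420.5, -350.2, 100.6, 25.1, 50.27, array([386., 281.]))
block
(490.8, -71.2, 182.4, 151.6, 7.67, array([145., 161.]))
[161.02158591 160.20754769] [190 179 181] [185 177 179] [122 173 219]
```

View pics/w1b.png

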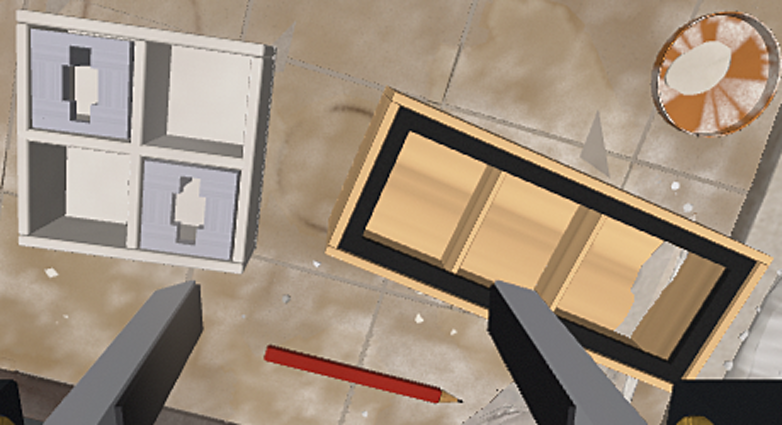

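Run:
```python
from h import *
k=cam('wrist');im=k['img'].astype(int);B,G,R=im[...,0],im[...,1],im[...,2]
ms=lambda m,n=3:cv2.morphologyEx((m*255).astype(np.uint8),cv2.MORPH_OPEN,np.ones((n,n)))
m=ms((B-G>4)&(B-R>3)&(B>140));m[240:]=0;m[:,250:]=0
m=cv2.morphologyEx(m,cv2.MORPH_CLOSE,np.ones((5,5)))
print('plug');Q=quad(k,m,.064);[print(q) for q in Q]
print(im[157,314],im[200,297],im[187,420],im[270,380])
m=ms(im.max(2)<60,5);m[:130]=0;m[:,:270]=0;m[310:]=0
cv2.imwrite('pics/x.png',m)
# strip upper-left edges: outer boundary along back line and left end
hsv=cv2.cvtColor(k['img'],cv2.COLOR_BGR2HSV)
from numpy.linalg import lstsq
def line(pts): 
    w=np.array([ray(k,u,v,.080)[:2] for u,v in pts],np.float32); return cv2.fitLine(w,cv2.DIST_HUBER,0,.0001,.0001).ravel()
back=[(u,np.argmax(m[:,u]>0)) for u in range(335,500,5)]
lf=[(270+np.argmax(m[v,270:]>0),v) for v in range(165,215,4)]
rt=[(559-np.argmax(m[v,::-1]>0),v) for v in range(245,275,4)]
L=[line(back),line(lf),line(rt)]
for l in L: print(l.round(4), np.degrees(np.arctan2(l[1],l[0])).round(2))
def ix(a,b):
    A=np.array([a[:2],-b[:2]]).T; s=np.linalg.solve(A,b[2:]-a[2:]); return a[2:]+s[0]*a[:2]
p,q=ix(L[0],L[1]),ix(L[0],L[2]);print('corners',p,q,np.linalg.norm(p-q),'expect .254')
u=(q-p)/np.linalg.norm(q-p);n=np.array([u[1],-u[0]]);n=n if n[0]<0 else -n
c=(p+q)/2+n*.049;y=-u
print('box centre',c.round(4),'box y dir yaw',np.degrees(np.arctan2(y[1],y[0])).round(2))
for i,dy in enumerate((-.0845,0,.0845)):print('place',i+1,(c+y*dy).round(4))
```

```text
plug
(453.0, -113.1, 59.7, 59.4, 7.55, array([189., 197.]))
(514.5, -32.4, 59.7, 59.6, -81.28, array([125., 123.]))
[34 34 35] [45 50 55] [35 35 36] [25 23 24]
[ 0.1287  0.9917  0.5372 -0.3721] 82.6
[ 0.9923 -0.1241  0.4963 -0.2188] -7.13
[ 0.9915 -0.13    0.4825 -0.4709] -7.47
corners [ 0.5561206  -0.22631167] [ 0.52367115 -0.47627327] 0.25205904 expect .254
box centre [ 0.4913 -0.345 ] box y dir yaw 82.6
place 1 [ 0.4804 -0.4288]
place 2 [ 0.4913 -0.345 ]
place 3 [ 0.5022 -0.2612]
```

```bash
python3 shift.py '0.094 0.01 -0.047 -0.005 0;0.094 0.01 -0.047 -0.005 0;0.094 0.01 -0.047 -0.005 0;0.094 0.01 -0.047 -0.005 0;0.094 0.01 -0.047 -0.005 0;0.094 0.01 -0.047 -0.005 0;0.094 0.01 -0.047 -0.005 0;0.094 0.01 -0.047 -0.005 0'; python3 shift.py '0.094 0.01 -0.047 0 0;0.094 0.01 -0.047 0 0;0.094 0.01 -0.047 0 0;0.094 0.01 -0.047 0 0;0.094 0 0 0 0';python3 shift.py '0.094 0 0 0 -8.5;0.094 0 0 0 -8.5;0.094 0 0 0 -8.5;0.094 0 0 0 -8.5;0.094 0 0 0 -8.5;0.094 0 0 0 -8.5;0.094 0 0 0 -8.5;0.094 0 0 0 -8.5'; python3 shift.py '0.094 0 0 0 -8.5;0.094 0 0 0 -8.5;0.094 0 0 0 -8.5;0.094 0 0 0 -8.5;0.094 0 0 0 -8.5;0.094 0 0 0 -8.5;0.094 0 0 0 -8.5;0.094 0 0 0 -8.5'|tail -1;  python3 shift.py '0.094 0 0 0 -8.5;0.094 0 0 0 -8.5;0.094 0 0 0 -8.5;0.094 0 0 0 0'
python3 - <<'E'
from h import *
s=env.read_state();print(s['time_s'],s['position'],yaw(),np.round(s['joint_positions'],0))
k=cam('wrist');cv2.imwrite('pics/w2.png',k['img'])
E
```

```text
time_s: 2.35
position: [0.4747, 0.1762, 0.3041]
ee_rot: [[0.964, 0.265, 0.001], [0.265, -0.964, -0.001], [0.001, 0.001, -1.0]]
ft_force: [1.0, 0.5, -0.2]
finger_gap: 0.094
gripper_force: 0.0
time_s: 2.85
position: [0.4612, 0.3721, 0.3031]
ee_rot: [[0.962, 0.273, -0.002], [0.273, -0.962, 0.002], [-0.001, -0.002, -1.0]]
ft_force: [0.3, -1.6, -0.3]
finger_gap: 0.0941
gripper_force: 0.0
time_s: 3.65
position: [0.4641, 0.3659, 0.3035]
ee_rot: [[0.109, 0.994, 0.0], [0.994, -0.109, -0.001], [-0.001, 0.001, -1.0]]
ft_force: [-0.4, 1.1, 0.2]
finger_gap: 0.0941
gripper_force: 0.0
gripper_force: 0.0
time_s: 4.85
position: [0.4641, 0.3662, 0.3033]
ee_rot: [[-0.999, 0.051, 0.0], [0.051, 0.999, -0.001], [-0.0, -0.001, -1.0]]
ft_force: [0.2, 0.3, -0.4]
finger_gap: 0.0938
gripper_force: 0.0
4.85 [0.46408035 0.36617338 0.30331112] 177.09665608527035 [  7.  31. -70.  89.  30.  81.  22.]
```

View pics/w2.png

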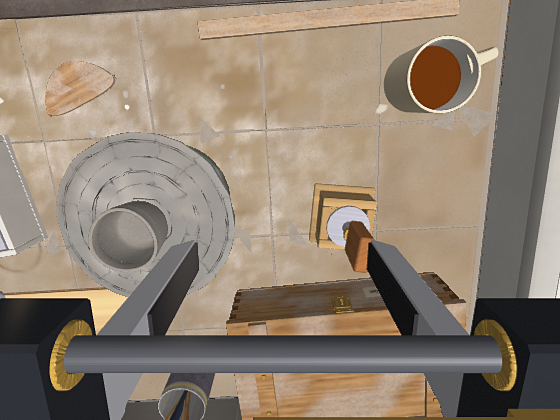

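The wrist view shows the collar disc at (347,225), the paddle at (357,245) and the stand's square at (345,215).

Run:
```python
from h import *
k=cam('wrist');im=k['img'].astype(int);B,G,R=im[...,0],im[...,1],im[...,2]
ms=lambda m,n=3:cv2.morphologyEx((m*255).astype(np.uint8),cv2.MORPH_OPEN,np.ones((n,n)))
m=ms((B-R>4)&(B>120));m[:180]=0;m[250:]=0;m[:,:310]=0;m[:,385:]=0
c=max(cv2.findContours(m,cv2.RETR_EXTERNAL,cv2.CHAIN_APPROX_NONE)[0],key=cv2.contourArea)
w=np.array([ray(k,u,v,.056)[:2] for u,v in c[:,0]],np.float32)
(cx,cy),r=cv2.minEnclosingCircle(w);print('collar',cx,cy,r,'expect .028')
h=cv2.convexHull(w);A=h[:,0];s=np.linalg.lstsq(np.c_[2*A,np.ones(len(A))],(A**2).sum(1),rcond=None)[0];print('fit',s[:2],np.sqrt(s[2]+s[0]**2+s[1]**2))
hsv=cv2.cvtColor(k['img'],cv2.COLOR_BGR2HSV)
m=ms((hsv[...,1]>60)&(hsv[...,2]>100));m[:178]=0;m[255:]=0;m[:,:300]=0;m[:,378:]=0
print('stand',[(q) for q in quad(k,m,.05)])
for p in [(cx,cy,.148),(cx,cy,.018)]:print(proj(k,p))
o=k['img'][170:290,290:400];cv2.imwrite('pics/c.png',cv2.resize(o,None,fx=5,fy=5,interpolation=cv2.INTER_CUBIC))
```

```text
collar 0.5337460041046143 0.44440507888793945 0.027321098372340202 expect .028
fit [0.53362478 0.44440266] 0.026790687090734053
stand [(533.5, 445.1, 70.9, 69.9, 82.73, array([344., 220.])), (513.5, 431.3, 94.4, 84.6, 86.73, array([330., 198.]))]
[363.37644345 254.70362243]
[342.76226509 217.32809734]
```

View pics/c.png

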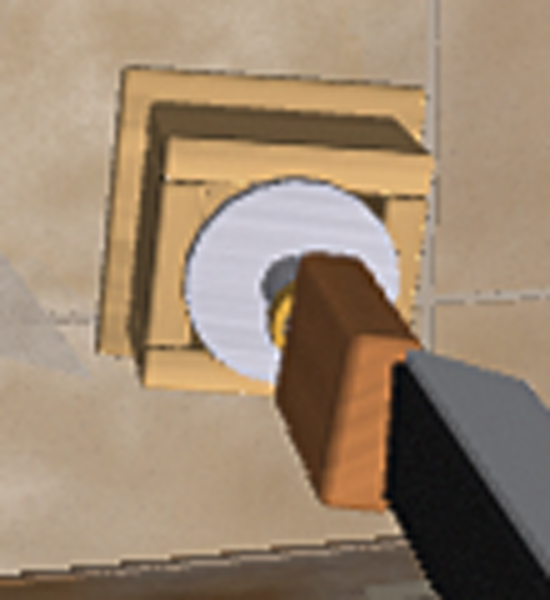

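Run:
```python
from h import *
k=cam('wrist')
P=[ray(k,290+u/5,170+v/5,.148)[:2] for u,v in((346,338),(324,505),(420,348),(385,512))];print(np.round(P,4))
d=P[0]-P[1];print('paddle edge len',np.linalg.norm(d),'yaw',np.degrees(np.arctan2(d[1],d[0])),'centre est', (P[0]+P[1])/2)
to(.5335,.4445,.25,172.7)
```

```text
[[0.5146 0.4403]
 [0.5517 0.4357]
 [0.5177 0.4554]
 [0.5541 0.4485]]
paddle edge len 0.037350771544917054 yaw 172.9199509935343 centre est [0.53317839 0.4380011 ]
d tool [-0.0651  0.0815  0.0535] turn 4.01 yaw 176.71
```

```bash
python3 shift.py '0.094 0 0 0 4;0.094 -0.03 0.04 0 0;0.094 -0.03 0.04 0 0;0.094 0 0 0 0'|head -2
python3 - <<'E'
from h import *
to(.5335,.4445,.101,172.8);print(np.round(env.read_state()['joint_positions'],0))
E
```

```text
time_s: 5.4
position: [0.5346, 0.4426, 0.3015]
d tool [0.0008 0.0017 0.2005] turn 0.02 yaw 172.82
[ -7.  41. -63.  73.  35.  87.  18.]
```

```bash
python3 shift.py '0.094 0 0.002 0.04 0;0.094 0 0 0.04 0;0.094 0 0 0.04 0;0.094 0 0 0.03 0;0.094 0 0 0.03 0;0.094 0 0 0.02 0;0.094 0 0 0 0' 30
python3 - <<'E'
from h import *
to(.5335,.4445,.101,172.8)
E
```

```text
time_s: 6.1
position: [0.5324, 0.4404, 0.1013]
ee_rot: [[-0.992, 0.123, -0.002], [0.123, 0.992, -0.002], [0.002, -0.003, -1.0]]
ft_force: [1.1, 0.7, 0.6]
finger_gap: 0.0943
gripper_force: 0.0
d tool [-0.0006  0.0042  0.0003] turn 0.12 yaw 172.92
```

```bash
python3 shift.py '0.094 0 0.004 0 0;0.01 0 0 0 0;0.01 0 0 0 0;0.01 0 0 0 0;0.01 0 0 0 0;0.01 0 0 0 0;0.01 0 0 0 0;0.01 0 0 0 0' 40
python3 - <<'E'
from h import *
to(.5335,.4445,.101,172.8)
E
```

```text
time_s: 6.9
position: [0.5335, 0.4457, 0.1036]
ee_rot: [[-0.993, 0.122, -0.0], [0.122, 0.993, 0.0], [0.0, 0.0, -1.0]]
ft_force: [-0.7, 0.4, -0.7]
finger_gap: 0.0412
gripper_force: 0.0
d tool [-0.0001 -0.0012  0.0026] turn 0.22 yaw 173.02
```

```bash
python3 shift.py '0.01 0 0 0 0;0.01 0 0 0 0;0.01 0 0 0 0;0.01 0 0 0 0;0.01 0 0 0 0;0.01 0 0 0 0;0.01 0 0 0 0;0.01 0 0 0 0' 40
```

```text
time_s: 7.7
position: [0.5335, 0.4457, 0.1036]
ee_rot: [[-0.993, 0.121, -0.0], [0.121, 0.993, 0.0], [0.0, 0.0, -1.0]]
ft_force: [-1.4, 0.8, -0.5]
finger_gap: 0.0157
gripper_force: 40.0
```

```bash
python3 shift.py '0.01 0 0 -0.02 0;0.01 0 0 -0.03 0;0.01 0 0 -0.04 0;0.01 0 0 -0.05 0;0.01 0 0 -0.05 0;0.01 0 0 -0.05 0;0.01 0 0 -0.05 0;0.01 0 0 0 0' | head -4;  python3 shift.py '0.01 -0.004 -0.04 0 0;0.01 -0.004 -0.04 0 0;0.01 -0.004 -0.04 0 0;0.01 -0.004 -0.04 0 0;0.01 -0.004 -0.04 0 0;0.01 -0.004 -0.04 0 0;0.01 -0.004 -0.04 0 0;0.01 -0.004 -0.04 0 0'|head -4; python3 shift.py '0.01 -0.004 -0.04 0 0;0.01 -0.004 -0.04 0 0;0.01 -0.004 -0.04 0 0;0.01 0 -0.037 0 0;0.01 0 0 0 -7.5;0.01 0 0 0 -7.5;0.01 0 0 0 0'
python3 - <<'E'
from h import *
to(.5145,-.0324,.25,187.8);print(np.round(env.read_state()['joint_positions'],0))
E
```

```text
time_s: 8.5
position: [0.5328, 0.4471, 0.4021]
ee_rot: [[-0.993, 0.121, 0.005], [0.121, 0.993, 0.007], [-0.005, 0.008, -1.0]]
ft_force: [0.5, 1.2, -1.8]
time_s: 9.3
position: [0.5256, 0.1228, 0.3943]
ee_rot: [[-0.993, 0.121, 0.0], [0.121, 0.993, -0.001], [-0.0, -0.001, -1.0]]
ft_force: [0.9, -0.0, -1.9]
time_s: 10.0
position: [0.5188, -0.0329, 0.3942]
ee_rot: [[-0.99, -0.142, 0.0], [-0.142, 0.99, -0.001], [-0.0, -0.001, -1.0]]
ft_force: [-0.9, -0.3, -0.9]
finger_gap: 0.016
gripper_force: 40.0
d tool [0.0042 0.0012 0.1442] turn 0.38 yaw -171.82
[ 58.  16. -71.  90.  15.  85.  85.]
```

```bash
python3 shift.py '0.01 0.004 0.001 0.04 0;0.01 0 0 0.04 0;0.01 0 0 0.04 0;0.01 0 0 0.04 0;0.01 0 0 0.04 0;0.01 0 0 0.02 0;0.01 0 0 0.012 0;0.01 0 0 0 0'
python3 - <<'E'
from h import *
to(.5145,-.0324,.16,187.8)
k=cam('wrist');cv2.imwrite('pics/w3.png',k['img']);print(proj(k,(.5145,-.0324,.064)))
E
```

```text
time_s: 10.8
position: [0.5148, -0.0324, 0.1611]
ee_rot: [[-0.99, -0.138, -0.001], [-0.138, 0.99, 0.0], [0.001, 0.001, -1.0]]
ft_force: [-0.7, -0.3, -1.6]
finger_gap: 0.0161
gripper_force: 40.0
d tool [ 0.0003 -0.      0.0011] turn 0.12 yaw -172.08
[283.88297508 209.78298693]
```

View pics/w3.png

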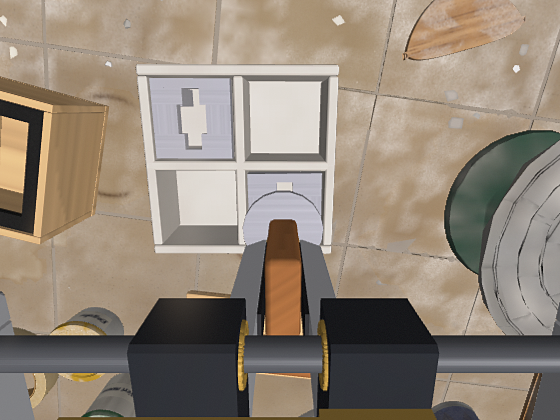

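The slot end at (285,187) shows ahead of the collar, centred at (284,225). I'll check this view's calibration against plug B.

Run:
```python
from h import *
k=cam('wrist');im=k['img'].astype(int);B,G,R=im[...,0],im[...,1],im[...,2]
m=((B-G>4)&(B-R>3)&(B>140)).astype(np.uint8)*255;m[:60]=0;m[165:]=0;m[:,240:]=0;m[:,130:145]=0
m=cv2.morphologyEx(cv2.morphologyEx(m,cv2.MORPH_OPEN,np.ones((3,3))),cv2.MORPH_CLOSE,np.ones((5,5)))
print(quad(k,m,.064))
# slot end of plug A: pale pixels in window
w=(B-R<3)[180:193,262:308]; ys,xs=np.nonzero(w);print('slot u range',262+xs.min(),262+xs.max(),'mean',262+xs.mean(), 'rows',180+ys.min(),180+ys.max())
print('predicted slot end', proj(k,np.array([.5145,-.0324,.064])+.023*np.array([-.991,-.137,0])), 'slot bottom at z.054',proj(k,np.array([.5145,-.0324,.054])+.023*np.array([-.991,-.137,0])))
print('collar centre pred',proj(k,np.r_[env.read_state()['position'][:2],env.read_state()['position'][2]-.0856+.038]))
mm=((B-G>4)&(B-R>3)&(B>140))[200:225];print('collar cols',[ (np.nonzero(r[235:335])[0].min()+235,np.nonzero(r[235:335])[0].max()+235) for r in mm[::6]])
```

```text
[(452.1, -112.6, 60.0, 58.9, -82.11, array([192., 116.]))]
slot u range 274 293 mean 284.5310734463277 rows 181 192
predicted slot end [284.06817109 181.29411643] slot bottom at z.054 [284.03419453 178.93578216]
collar centre pred [283.96025209 230.64599014]
collar cols [(np.int64(249), np.int64(320)), (np.int64(249), np.int64(320)), (np.int64(248), np.int64(320)), (np.int64(245), np.int64(320)), (np.int64(244), np.int64(321))]
```

```bash
python3 shift.py '0.01 0 0 0.015 0;0.01 0 0 0.01 0;0.01 0 0 0.008 0;0.01 0 0 0.004 0;0.01 0 0 0.003 0;0.01 0 0 0 0'; python3 shift.py '0.01 0 0 0.002 0;0.01 0 0 0.002 0;0.01 0 0 0 0'
```

```text
time_s: 11.5
position: [0.515, -0.0326, 0.1213]
ee_rot: [[-0.99, -0.14, -0.0], [-0.14, 0.99, 0.0], [0.0, 0.0, -1.0]]
ft_force: [0.1, -0.1, -1.0]
finger_gap: 0.0157
gripper_force: 40.0
time_s: 11.8
position: [0.5152, -0.0327, 0.1176]
ee_rot: [[-0.99, -0.139, 0.0], [-0.139, 0.99, -0.0], [-0.0, -0.0, -1.0]]
ft_force: [-0.2, 0.3, -1.1]
finger_gap: 0.0159
gripper_force: 40.0
```

```bash
python3 shift.py '0.01 0 0 0.001 0;0.01 0 0 0 0'; python3 shift.py '0.01 0 0 0 8.5;0.01 0 0 0 8.5;0.01 0 0 0 8.5;0.01 0 0 0 8.5;0.01 0 0 0 8.5;0.01 0 0 0 8.5;0.01 0 0 0 8.5;0.01 0 0 0 8.5'; python3 shift.py '0.01 0 0 0 8.5;0.01 0 0 0 8.5;0.01 0 0 0 1;0.01 0 0 0 0'; python3 -c "
from h import *
to(.515,-.0327,.117,102)"
```

```text
time_s: 12.0
position: [0.5155, -0.0326, 0.1174]
ee_rot: [[-0.99, -0.139, 0.001], [-0.139, 0.99, -0.001], [-0.001, -0.001, -1.0]]
ft_force: [-5.1, -0.6, 16.4]
finger_gap: 0.0158
gripper_force: 40.0
time_s: 12.8
position: [0.5163, -0.0321, 0.1174]
ee_rot: [[-0.496, 0.869, 0.003], [0.869, 0.496, 0.001], [-0.001, 0.003, -1.0]]
ft_force: [2.2, 0.4, 3.6]
finger_gap: 0.016
gripper_force: 40.0
time_s: 13.2
position: [0.5161, -0.0322, 0.1174]
ee_rot: [[-0.211, 0.977, 0.002], [0.977, 0.211, -0.0], [-0.001, 0.002, -1.0]]
ft_force: [2.0, 1.4, 9.6]
finger_gap: 0.0158
gripper_force: 40.0
d tool [-0.0002 -0.0012  0.0004] turn 0.19 yaw 102.19
```

```bash
python3 shift.py '0.01 0 0 -0.004 0;0.01 0 0 -0.004 0;0.01 0 0 -0.008 0;0.01 0 0 -0.01 0;0.01 0 0 -0.015 0;0.01 0 0 -0.02 0;0.01 0 0 -0.02 0;0.01 0 0 0 0'; python3 shift.py '0.01 0 0 -0.02 0;0.01 0 0 -0.02 0;0.01 0 0 -0.02 0;0.01 0 0 -0.02 0;0.01 0 0 0 0;0.01 0 0 0 0'; python3 -c "
from h import *
k=cam('wrist');cv2.imwrite('pics/w4.png',k['img'])
p=np.array(env.read_state()['position']);print(proj(k,p-[0,0,.0856+.020]))"
```

```text
time_s: 14.0
position: [0.5164, -0.0328, 0.2006]
ee_rot: [[-0.208, 0.978, 0.004], [0.978, 0.208, -0.001], [-0.002, 0.004, -1.0]]
ft_force: [0.4, -0.2, -5.1]
finger_gap: 0.0161
gripper_force: 40.0
time_s: 14.6
position: [0.5148, -0.0329, 0.2767]
ee_rot: [[-0.208, 0.978, -0.0], [0.978, 0.208, -0.0], [-0.0, -0.0, -1.0]]
ft_force: [0.7, -0.0, -5.3]
finger_gap: 0.0158
gripper_force: 40.0
[284.21198985 204.25844118]
```

View pics/w4.png

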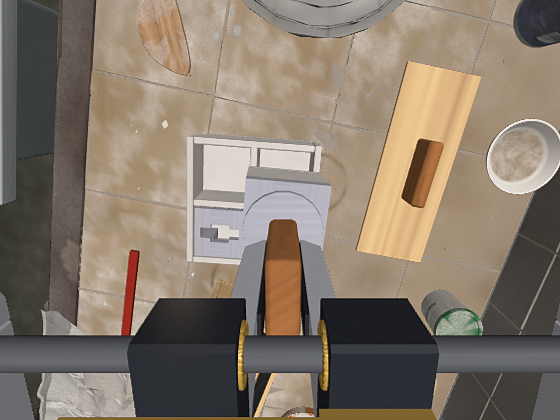

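Plug A hangs on the puller, its top edge running roughly from (247,170) to (330,182), and the lid lies to the right at (420,160). I'll measure the plug's yaw and the lid numerically.

Run:
```python
from h import *
k=cam('wrist');g=cv2.cvtColor(k['img'],cv2.COLOR_BGR2GRAY)
L=cv2.createLineSegmentDetector().detect(g[155:260,225:350])[0].reshape(-1,4)+[225,155,225,155]
for l in L:
    if np.hypot(l[2]-l[0],l[3]-l[1])>22:
        a,b=ray(k,l[0],l[1],.219),ray(k,l[2],l[3],.219);d=b-a;print(l.round(0),a[:2].round(4),b[:2].round(4),'yaw',np.degrees(np.arctan2(d[1],d[0])).round(1)%180)
hsv=cv2.cvtColor(k['img'],cv2.COLOR_BGR2HSV)
m=((hsv[...,1]>70)&(hsv[...,2]>170)).astype(np.uint8)*255;m[:,:340]=0;m[280:]=0;m[:50]=0
m=cv2.morphologyEx(m,cv2.MORPH_OPEN,np.ones((5,5)))
print('lid',[q for q in quad(k,m,.012) if q[2]>150])
```

```text
[263. 258. 269. 222.] [ 0.5045 -0.0633] [ 0.5036 -0.0348] yaw 91.8
[244. 190. 247. 167.] [ 0.4821 -0.0159] [0.4809 0.0007] yaw 94.1
[261. 166. 307. 171.] [0.4901 0.0029] [0.5216 0.0065] yaw 6.5
[331. 185. 247. 178.] [5.399e-01 1.000e-04] [ 0.4824 -0.007 ] yaw 7.0
[322. 249. 331. 187.] [ 0.5456 -0.0473] [ 0.5404 -0.0008] yaw 96.4
[312. 203. 290. 192.] [ 0.5306 -0.015 ] [ 0.5131 -0.0101] yaw 164.2
[248. 175. 328. 182.] [ 0.4829 -0.0048] [0.5376 0.002 ] yaw 7.1
lid [(677.4, 4.9, 247.1, 91.5, -89.16, array([417., 161.]))]
```

```bash
python3 shift.py '0.01 0 0 0 5;0.01 0 0 0 5;0.01 0 0 0 4.4;0.01 -0.02 0 0 0;0.01 -0.03 0 0 0;0.01 -0.035 0 0 0;0.01 -0.035 0 0 0;0.01 -0.035 0 0 0' |tail -1; python3 shift.py '0.01 -0.035 0 0 0;0.01 -0.03 0 0 0;0.01 -0.014 -0.004 0 0;0.01 0 0 0 0;0.01 0 0 0 0'
python3 - <<'E'
from h import *
to(.5015,-.2666,.21,87.7)
k=cam('wrist');g=cv2.cvtColor(k['img'],cv2.COLOR_BGR2GRAY);cv2.imwrite('pics/w5.png',k['img'])
L=cv2.createLineSegmentDetector().detect(g[155:260,225:350])[0].reshape(-1,4)+[225,155,225,155]
for l in L:
    if np.hypot(l[2]-l[0],l[3]-l[1])>30:
        a,b=ray(k,l[0],l[1],.219),ray(k,l[2],l[3],.219);d=b-a;print(l.round(0),a[:2].round(4),b[:2].round(4),'yaw',np.degrees(np.arctan2(d[1],d[0])).round(1))
E
```

```text
gripper_force: 40.0
time_s: 16.0
position: [0.5013, -0.2654, 0.2769]
ee_rot: [[0.041, 0.999, -0.001], [0.999, -0.041, 0.001], [0.001, -0.001, -1.0]]
ft_force: [-0.1, 1.0, -4.5]
finger_gap: 0.0158
gripper_force: 40.0
d tool [-0.0013  0.0003  0.0669] turn -0.05 yaw 87.65
[244. 181. 239. 257.] [ 0.4748 -0.2343] [ 0.4668 -0.2911] yaw -98.1
[333. 156. 330. 189.] [ 0.5363 -0.2197] [ 0.5337 -0.243 ] yaw -96.5
[236. 258. 242. 156.] [ 0.4643 -0.2921] [ 0.4743 -0.2171] yaw 82.5
[263. 258. 269. 221.] [ 0.4841 -0.2929] [ 0.4906 -0.2641] yaw 77.4
[236. 156. 234. 204.] [ 0.4706 -0.217 ] [ 0.4663 -0.2511] yaw -97.3
[328. 187. 247. 179.] [ 0.5327 -0.2411] [ 0.4766 -0.2333] yaw 172.1
[326. 258. 330. 217.] [ 0.5304 -0.2947] [ 0.5341 -0.2632] yaw 83.4
[234. 207. 232. 243.] [ 0.4661 -0.2529] [ 0.4625 -0.2802] yaw -97.6
[333. 200. 338. 156.] [ 0.5358 -0.2511] [ 0.5397 -0.2198] yaw 82.8
[254. 166. 317. 173.] [ 0.4825 -0.2247] [ 0.525  -0.2309] yaw -8.4
[248. 176. 326. 183.] [ 0.4778 -0.2313] [ 0.531  -0.2388] yaw -8.0
[329. 201. 323. 242.] [ 0.5328 -0.2511] [ 0.5288 -0.2819] yaw -97.4
```

View pics/w5.png

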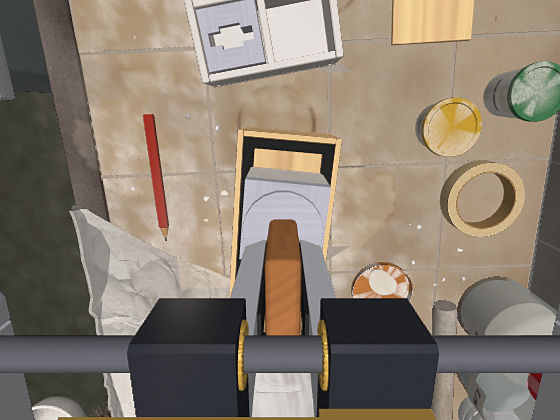

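Plug A is over the +y place, and the box end rim runs from (241,131) to (340,137). Checking that against the prediction.

Run:
```python
from h import *
k=cam('wrist');c=np.array([.4913,-.345]);y=np.array([.1287,.9917]);x=np.array([.9917,-.1287])
for s in(-1,1):print(proj(k,np.r_[c+.133*y+s*.055*x,.084]))
print(ray(k,241,131,.084),ray(k,340,137,.084))
```

```text
[236.10606725 129.47411638]
[340.68581261 138.88885919]
[ 0.45886507 -0.20779074  0.084     ] [ 0.56223428 -0.21819911  0.084     ]
```

```bash
python3 shift.py '0.01 -0.001 0 0.03 0;0.01 0 0 0.03 0;0.01 0 0 0.03 0;0.01 0 0 0.03 0;0.01 0 0 0.015 0;0.01 0 0 0.01 0;0.01 0 0 0 0'; python3 shift.py '0.01 0 0 0.004 0;0.01 0 0 0.004 0;0.01 0 0 0.003 0;0.01 0 0 0.003 0;0.01 0 0 0 0'
```

```text
time_s: 16.8
position: [0.5013, -0.2669, 0.1322]
ee_rot: [[0.041, 0.999, -0.001], [0.999, -0.041, 0.001], [0.001, -0.001, -1.0]]
ft_force: [-0.6, 0.6, -3.3]
finger_gap: 0.0157
gripper_force: 40.0
time_s: 17.3
position: [0.5013, -0.2674, 0.1185]
ee_rot: [[0.042, 0.999, -0.0], [0.999, -0.042, 0.0], [0.0, -0.0, -1.0]]
ft_force: [1.1, -0.6, -2.0]
finger_gap: 0.0154
gripper_force: 40.0
```

```bash
python3 shift.py '0.01 0 0 0.002 0;0.01 0 0 0.0015 0;0.01 0 0 0 0'; python3 shift.py '0.01 0 0 0.001 0;0.01 0 0 0 0'|head -5
```

```text
time_s: 17.6
position: [0.5017, -0.2675, 0.1155]
ee_rot: [[0.042, 0.999, 0.001], [0.999, -0.042, -0.0], [-0.0, 0.001, -1.0]]
ft_force: [0.2, 0.1, 3.6]
finger_gap: 0.0161
gripper_force: 40.0
time_s: 17.8
position: [0.5018, -0.2675, 0.1154]
ee_rot: [[0.042, 0.999, 0.001], [0.999, -0.042, -0.001], [-0.001, 0.001, -1.0]]
ft_force: [-6.1, 2.2, 20.1]
finger_gap: 0.0157
```

```bash
python3 shift.py '0.01 0 0 -0.002 0;0.01 0 0 -0.001 0;0.01 0 0 0 0'|head -2; python3 shift.py '0.01 0 0 0 -8.5;0.01 0 0 0 -8.5;0.01 0 0 0 -8.5;0.01 0 0 0 -8.5;0.01 0 0 0 -8.5;0.01 0 0 0 -8.5;0.01 0 0 0 -8.5;0.01 0 0 0 -8.5'|head -4;python3 shift.py '0.01 0 0 0 -8.5;0.01 0 0 0 -8.4;0.01 0 0 0 0;0.01 0 0 0 0';python3 -c "
from h import *
to(.5018,-.2675,.1175,172.3)"
```

```text
time_s: 18.1
position: [0.5013, -0.2674, 0.117]
time_s: 18.9
position: [0.5012, -0.2674, 0.1168]
ee_rot: [[-0.913, 0.407, -0.0], [0.407, 0.913, 0.0], [0.0, 0.0, -1.0]]
ft_force: [0.2, 1.3, -1.6]
time_s: 19.3
position: [0.5011, -0.2674, 0.1168]
ee_rot: [[-0.991, 0.135, -0.0], [0.135, 0.991, 0.001], [0.0, 0.001, -1.0]]
ft_force: [-0.3, 0.8, -1.3]
finger_gap: 0.016
gripper_force: 40.0
d tool [-0.0007 -0.0001 -0.0007] turn -0.06 yaw 172.24
```

Lift gently and watch the force for a catch.

```bash
python3 shift.py '0.01 0 0 -0.003 0;0.01 0 0 -0.003 0;0.01 0 0 -0.004 0;0.01 0 0 0 0;0.01 0 0 0 0'; python3 shift.py '0.01 0 0 -0.01 0;0.01 0 0 -0.02 0;0.01 0 0 -0.03 0;0.01 0 0 -0.04 0;0.01 0 0 -0.04 0;0.01 0 0 0 0;0.01 0 0 0 0'
python3 - <<'E'
from h import *
to(.4530,-.1128,.16,187.8)
k=cam('wrist');cv2.imwrite('pics/w6.png',k['img'])
E
```

```text
time_s: 19.8
position: [0.5014, -0.2674, 0.1272]
ee_rot: [[-0.991, 0.131, 0.0], [0.131, 0.991, -0.0], [-0.0, -0.0, -1.0]]
ft_force: [-0.4, -0.0, -2.7]
finger_gap: 0.0157
gripper_force: 40.0
time_s: 20.5
position: [0.5014, -0.2674, 0.2677]
ee_rot: [[-0.991, 0.13, 0.001], [0.13, 0.991, -0.001], [-0.001, -0.001, -1.0]]
ft_force: [-0.4, 0.1, -2.1]
finger_gap: 0.0161
gripper_force: 40.0
d tool [0.0683 0.1471 0.1075] turn -15.3 yaw 172.5
```

View pics/w6.png

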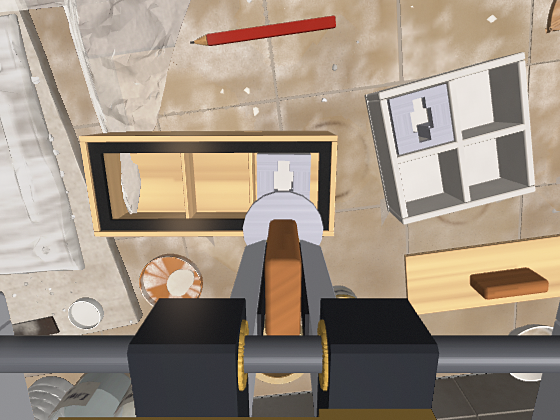

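Plug A stands in the +y place with its slot at (284,175), free of the puller. Plug B is at (420,120). Moving on to plug B.

```bash
python3 shift.py '0.01 0 0 0 -7.7;0.01 0 0 0 -7.6;0.01 0.007 0.04 0 0;0.01 0.007 0.04 0 0;0.01 0.007 0.04 0 0;0.01 0.006 0.039 0 0;0.01 0 0 0 0;0.01 0 0 0 0'|head -2; python3 shift.py '0.01 0 0 0.03 0;0.01 0 0 0.04 0;0.01 0 0 0.03 0;0.01 0 0 0.008 0;0.01 0 0 0 0;0.01 0 0 0 0'|head -2
python3 - <<'E'
from h import *
to(.4528,-.1129,.16,187.8)
c=np.array([.4528,-.1129]);k=cam('wrist');im=k['img'].astype(int);B,R=im[...,0],im[...,2]
print('predicted slot end', proj(k,np.r_[c+.023*np.array([-.991,-.137]),.064]), proj(k,np.r_[c+.030*np.array([-.991,-.137]),.064]))
for r in range(160,206,3):
    xs=np.nonzero((B-R>=4)[r,225:345])[0]+225; ys=np.nonzero((B-R<3)[r,262:308])[0]+262
    print(r,xs.min() if len(xs) else 0,xs.max() if len(xs) else 0,(ys.min(),ys.max(),len(ys)) if len(ys) else 0,end=' | ')
E
```

```text
time_s: 21.35
position: [0.4523, -0.1133, 0.2664]
time_s: 21.95
position: [0.4536, -0.1137, 0.16]
d tool [0.0007 0.0009 0.    ] turn 0.0 yaw -172.2
predicted slot end [285.03098942 181.81737782] [285.02888992 173.18020567]
160 0 0 (np.int64(262), np.int64(307), 46) | 163 0 0 (np.int64(262), np.int64(307), 46) | 166 0 0 (np.int64(262), np.int64(307), 46) | 169 0 0 (np.int64(262), np.int64(307), 46) | 172 250 321 (np.int64(262), np.int64(294), 6) | 175 248 322 0 | 178 248 322 0 | 181 248 322 0 | 184 248 322 (np.int64(277), np.int64(293), 17) | 187 249 321 (np.int64(277), np.int64(293), 17) | 190 249 322 (np.int64(278), np.int64(293), 16) | 193 249 321 (np.int64(270), np.int64(296), 4) | 196 249 321 (np.int64(262), np.int64(262), 1) | 199 249 321 0 | 202 249 321 0 | 205 249 321 0 |
```

```bash
python3 shift.py '0.01 0.0007 0.0009 0.015 0;0.01 0 0 0.01 0;0.01 0 0 0.008 0;0.01 0 0 0.004 0;0.01 0 0 0.003 0;0.01 0 0 0 0'|head -4; python3 shift.py '0.01 0 0 0.002 0;0.01 0 0 0.001 0;0.01 0 0 0 0'|head -4
```

```text
time_s: 22.6
position: [0.4521, -0.1125, 0.1188]
ee_rot: [[-0.991, -0.136, -0.0], [-0.136, 0.991, 0.0], [0.0, 0.0, -1.0]]
ft_force: [-0.1, 0.8, -1.1]
time_s: 22.9
position: [0.4528, -0.1127, 0.1173]
ee_rot: [[-0.991, -0.136, 0.001], [-0.136, 0.991, -0.001], [-0.001, -0.001, -1.0]]
ft_force: [-8.6, 0.3, 29.4]
```

Collar contact is firm, so I'll ease off slightly and turn.

```bash
python3 shift.py '0.01 0 0 -0.001 0;0.01 0 0 0 8.5;0.01 0 0 0 8.5;0.01 0 0 0 8.5;0.01 0 0 0 8.5;0.01 0 0 0 8.5;0.01 0 0 0 8.5;0.01 0 0 0 8.5'|head -4; python3 shift.py '0.01 0 0 0 8.5;0.01 0 0 0 8.5;0.01 0 0 0 8.5;0.01 0 0 0 1;0.01 0 0 0 0'; python3 shift.py '0.01 0 0 -0.004 0;0.01 0 0 -0.004 0;0.01 0 0 -0.008 0;0.01 0 0 -0.01 0;0.01 0 0 -0.015 0;0.01 0 0 -0.02 0;0.01 0 0 -0.02 0;0.01 0 0 0 0'|head -4; python3 shift.py '0.01 0 0 -0.02 0;0.01 0 0 -0.02 0;0.01 0 0 -0.02 0;0.01 0 0 -0.02 0;0.01 0 0 0 0;0.01 0 0 0 0'
python3 - <<'E'
from h import *
to(.4913,-.345,.27,87.7)
k=cam('wrist');g=cv2.cvtColor(k['img'],cv2.COLOR_BGR2GRAY)
L=cv2.createLineSegmentDetector().detect(g[155:260,225:350])[0].reshape(-1,4)+[225,155,225,155]
for l in L:
    if np.hypot(l[2]-l[0],l[3]-l[1])>30:
        a,b=ray(k,l[0],l[1],.219),ray(k,l[2],l[3],.219);d=b-a;print(l.round(0),a[:2].round(4),b[:2].round(4),'yaw',np.degrees(np.arctan2(d[1],d[0])).round(1))
E
```

```text
time_s: 23.7
position: [0.4526, -0.1127, 0.1174]
ee_rot: [[-0.615, 0.788, 0.001], [0.788, 0.615, -0.0], [-0.001, 0.001, -1.0]]
ft_force: [0.5, 0.6, -0.2]
time_s: 24.2
position: [0.4525, -0.1126, 0.1174]
ee_rot: [[-0.208, 0.978, 0.001], [0.978, 0.208, -0.0], [-0.0, 0.001, -1.0]]
ft_force: [0.1, 1.4, 6.2]
finger_gap: 0.0161
gripper_force: 40.0
time_s: 25.0
position: [0.4533, -0.1129, 0.2005]
ee_rot: [[-0.205, 0.979, 0.003], [0.979, 0.205, -0.002], [-0.002, 0.003, -1.0]]
ft_force: [0.7, 0.3, -5.2]
time_s: 25.6
position: [0.4518, -0.1128, 0.277]
ee_rot: [[-0.205, 0.979, -0.001], [0.979, 0.205, 0.0], [0.0, -0.001, -1.0]]
ft_force: [0.3, 0.3, -4.8]
finger_gap: 0.0158
gripper_force: 40.0
d tool [-0.2354 -0.0089  0.007 ] turn 14.11 yaw 101.81
[263. 258. 269. 222.] [ 0.4417 -0.1435] [ 0.4409 -0.1149] yaw 91.6
[262. 167. 308. 170.] [ 0.4283 -0.0771] [ 0.4599 -0.0728] yaw 7.8
[329. 184. 246. 179.] [ 0.4765 -0.0794] [ 0.419  -0.0876] yaw -171.9
[324. 254. 328. 217.] [ 0.4851 -0.1313] [ 0.4809 -0.1027] yaw 98.3
[248. 176. 326. 181.] [ 0.4203 -0.0852] [ 0.4733 -0.0777] yaw 8.1
```

```bash
python3 shift.py '0.01 0 0 0 5.5;0.01 0 0 0 5;0.01 0 0 0 5;0.01 -0.02 0.004 0 0;0.01 -0.03 0.007 0 0;0.01 -0.035 0.009 0 0;0.01 -0.035 0.009 0 0;0.01 -0.035 0.009 0 0' |tail -1; python3 shift.py '0.01 -0.035 0.009 0 0;0.01 -0.03 0.007 0 0;0.01 -0.01 0 0 0;0.01 0 0 0 0;0.01 0 0 0 0'
python3 - <<'E'
from h import *
to(.4913,-.345,.21,86.3)
k=cam('wrist');g=cv2.cvtColor(k['img'],cv2.COLOR_BGR2GRAY)
L=cv2.createLineSegmentDetector().detect(g[155:260,225:350])[0].reshape(-1,4)+[225,155,225,155]
for l in L:
    if np.hypot(l[2]-l[0],l[3]-l[1])>45:
        a,b=ray(k,l[0],l[1],.219),ray(k,l[2],l[3],.219);d=b-a;print(l.round(0),a[:2].round(4),b[:2].round(4),'yaw',np.degrees(np.arctan2(d[1],d[0])).round(1))
E
```

```text
gripper_force: 40.0
time_s: 26.95
position: [0.4912, -0.3444, 0.2771]
ee_rot: [[0.063, 0.998, -0.001], [0.998, -0.063, 0.001], [0.001, -0.001, -1.0]]
ft_force: [-0.9, 0.2, -5.0]
finger_gap: 0.0157
gripper_force: 40.0
d tool [-0.0007  0.0002  0.0671] turn 0.07 yaw 86.37
[238. 258. 241. 156.] [ 0.455  -0.3705] [ 0.4648 -0.2955] yaw 82.5
[236. 156. 234. 222.] [ 0.4615 -0.2954] [ 0.4552 -0.3423] yaw -97.7
[331. 188. 248. 181.] [ 0.5249 -0.3217] [ 0.4681 -0.3131] yaw 171.3
[254. 167. 317. 173.] [ 0.4732 -0.3042] [ 0.5158 -0.3109] yaw -8.9
[251. 178. 328. 184.] [ 0.47   -0.3112] [ 0.5232 -0.3192] yaw -8.6
```

```bash
python3 shift.py '0.01 -0.001 0 0.03 0;0.01 0 0 0.03 0;0.01 0 0 0.03 0;0.01 0 0 0.025 0;0.01 0 0 0.01 0;0.01 0 0 0 0'|head -4; python3 shift.py '0.01 0 0 0.015 0;0.01 0 0 0.01 0;0.01 0 0 0.004 0;0.01 0 0 0.004 0;0.01 0 0 0 0'|head -4
```

```text
time_s: 27.6
position: [0.4909, -0.3456, 0.1524]
ee_rot: [[0.063, 0.998, -0.001], [0.998, -0.063, 0.001], [0.001, -0.001, -1.0]]
ft_force: [1.0, -0.9, -3.7]
time_s: 28.1
position: [0.4911, -0.3467, 0.1198]
ee_rot: [[0.064, 0.998, -0.0], [0.998, -0.064, 0.0], [0.0, -0.0, -1.0]]
ft_force: [-0.2, 0.2, -3.9]
```

```bash
python3 shift.py '0.01 0 0 0.002 0;0.01 0 0 0.002 0;0.01 0 0 0.001 0;0.01 0 0 0 0'|head -4
```

```text
time_s: 28.5
position: [0.4914, -0.3468, 0.1155]
ee_rot: [[0.064, 0.998, 0.001], [0.998, -0.064, -0.0], [-0.0, 0.001, -1.0]]
ft_force: [-0.5, 0.8, 2.4]
```

```bash
python3 shift.py '0.01 0 0 -0.0018 0;0.01 0 0 0 0;0.01 0 0 0 -8.5;0.01 0 0 0 -8.5;0.01 0 0 0 -8.5;0.01 0 0 0 -8.5;0.01 0 0 0 -8.5;0.01 0 0 0 -8.5'|head -2; python3 shift.py '0.01 0 0 0 -8.5;0.01 0 0 0 -8.5;0.01 0 0 0 -8.5;0.01 0 0 0 -8.5;0.01 0 0 0 0;0.01 0 0 0 0'|head -4; python3 shift.py '0.01 0 0 -0.003 0;0.01 0 0 -0.003 0;0.01 0 0 -0.004 0;0.01 0 0 0 0;0.01 0 0 0 0'|head -4
```

```text
time_s: 29.3
position: [0.4911, -0.3468, 0.1168]
time_s: 29.9
position: [0.4911, -0.3467, 0.1167]
ee_rot: [[-0.988, 0.156, -0.0], [0.156, 0.988, 0.0], [0.0, 0.0, -1.0]]
ft_force: [0.4, -0.3, -1.6]
time_s: 30.4
position: [0.4912, -0.3467, 0.127]
ee_rot: [[-0.988, 0.151, 0.0], [0.151, 0.988, -0.0], [-0.0, -0.0, -1.0]]
ft_force: [-0.6, 0.3, -2.1]
```

Lift out, then check the box.

```bash
python3 shift.py '0.01 0 0 -0.01 0;0.01 0 0 -0.02 0;0.01 0 0 -0.03 0;0.01 0 0 -0.04 0;0.01 0 0 -0.05 0;0.01 0 0 -0.05 0;0.01 0 0 -0.05 0;0.01 0 0 0 0'|head -4
python3 - <<'E'
from h import *
to(.5335,.4452,.38,173)
k=cam('wrist');cv2.imwrite('pics/w7.png',k['img'])
t=cam('top');c=cv2.resize(t['img'][110:290,110:470],None,fx=2,fy=2,interpolation=cv2.INTER_CUBIC)
cv2.imwrite('pics/w7t.png',c)
E
```

```text
time_s: 31.2
position: [0.493, -0.3465, 0.3839]
ee_rot: [[-0.989, 0.151, 0.007], [0.151, 0.989, -0.005], [-0.008, -0.004, -1.0]]
ft_force: [0.8, 0.6, -2.3]
d tool [7.920e-02 7.887e-01 4.000e-04] turn -1.67 yaw 171.33
```

View pics/w7.png

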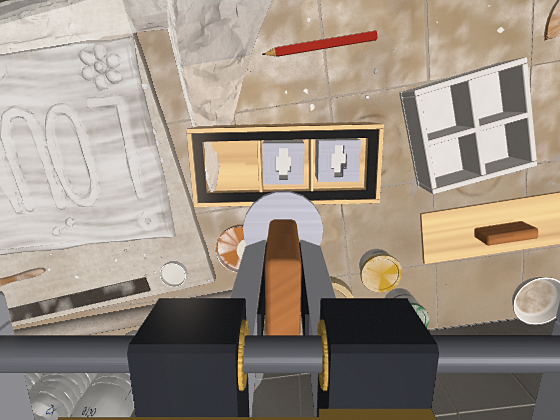

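Both plugs are upright in the middle and +y places at (284,160) and (340,160), and the block is empty. Now the puller goes back to its stand.

```bash
python3 shift.py '0.01 0 0 0 -1.7;0.01 0.003 0.044 0 0;0.01 0.003 0.044 0 0;0.01 0.003 0.044 0 0;0.01 0.003 0.044 0 0;0.01 0.003 0.044 0 0;0.01 0.003 0.044 0 0;0.01 0.003 0.044 0 0'|head -2; python3 shift.py '0.01 0.003 0.044 0 0;0.01 0.003 0.044 0 0;0.01 0.003 0.044 0 0;0.01 0.003 0.044 0 0;0.01 0.003 0.044 0 0;0.01 0.003 0.044 0 0;0.01 0.003 0.044 0 0;0.01 0 0 0 0'|head -2; python3 shift.py '0.01 0.003 0.044 0 0;0.01 0.003 0.044 0 0;0.01 0.003 0.044 0 0;0.01 0.003 0.03 0 0;0.01 0 0 0 0;0.01 0 0 0 0'|head -2; python3 -c "
from h import *
to(.5335,.4457,.20,173);print(np.round(env.read_state()['joint_positions'],0))"
```

```text
time_s: 32.1
position: [0.507, -0.0369, 0.3759]
time_s: 32.9
position: [0.5215, 0.2762, 0.3754]
time_s: 33.5
position: [0.5318, 0.4323, 0.3755]
d tool [-0.0004  0.0137  0.1754] turn 0.15 yaw 173.15
[ -9.  36. -59.  67.  30.  93.  22.]
```

```bash
python3 shift.py '0.01 0 0.0137 0.04 0;0.01 0 0 0.04 0;0.01 0 0 0.04 0;0.01 0 0 0.04 0;0.01 0 0 0.04 0;0.01 0 0 0.01 0;0.01 0 0 0 0;0.01 0 0 0 0'|head -2; python3 -c "
from h import *
to(.5335,.4453,.1036,173)
k=cam('wrist');hsv=cv2.cvtColor(k['img'],cv2.COLOR_BGR2HSV)
print('expected stand rim corners',[proj(k,np.r_[np.array([.5335,.4450])+np.array(o),.05]).round(0) for o in((-.035,0),(-.0305,.04))])
cv2.imwrite('pics/w8.png',cv2.resize(k['img'][110:260,190:390],None,fx=3,fy=3))"
```

```text
time_s: 34.3
position: [0.5345, 0.4458, 0.169]
d tool [ 0.001  -0.0008  0.0654] turn -0.02 yaw 172.98
expected stand rim corners [array([278., 162.]), array([325., 162.])]
```

View pics/w8.png

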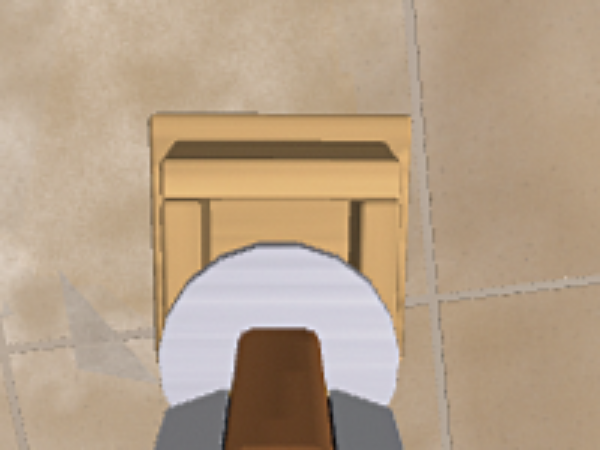

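The stand's mouth (middle at crop column 281) and the collar (280) are aligned. Lowering.

```bash
python3 shift.py '0.01 0.001 -0.0005 0.02 0;0.01 0 0 0.015 0;0.01 0 0 0.012 0;0.01 0 0 0.008 0;0.01 0 0 0.004 0;0.01 0 0 0 0'|head -4; python3 shift.py '0.01 0 0 0.003 0;0.01 0 0 0.002 0;0.01 0 0 0 0;0.01 0 0 0 0'|head -4
```

```text
time_s: 34.95
position: [0.5327, 0.4454, 0.1076]
ee_rot: [[-0.993, 0.122, -0.0], [0.122, 0.993, -0.0], [0.0, -0.0, -1.0]]
ft_force: [0.2, -0.3, -1.5]
time_s: 35.35
position: [0.5329, 0.4457, 0.1034]
ee_rot: [[-0.993, 0.121, 0.001], [0.121, 0.993, 0.001], [-0.0, 0.001, -1.0]]
ft_force: [-1.1, 0.3, 4.9]
```

Home, with contact at 0.1034. Open and lift clear, then look for the lid.

```bash
python3 shift.py '0.094 0 0 0 0;0.094 0 0 0 0;0.094 0 0 0 0;0.094 0 0 0 0;0.094 0 0 0 0;0.094 0 0 0 0;0.094 0 0 0 0;0.094 0 0 0 0'|tail -2; python3 shift.py '0.094 0 0 0 0;0.094 0 0 0 0;0.094 0 0 -0.01 0;0.094 0 0 -0.03 0;0.094 0 0 -0.04 0;0.094 0 0 -0.05 0;0.094 0 0 -0.05 0;0.094 0 0 -0.03 0'
python3 - <<'E'
from h import *
t=cam('top');cv2.imwrite('pics/t9.png',cv2.resize(t['img'][110:290,110:470],None,fx=2,fy=2,interpolation=cv2.INTER_CUBIC))
hsv=cv2.cvtColor(t['img'],cv2.COLOR_BGR2HSV)
m=((hsv[...,1]>90)&(hsv[...,2]>150)).astype(np.uint8)*255
print('lid',[q for q in quad(t,cv2.morphologyEx(m,cv2.MORPH_OPEN,np.ones((3,3))),.012) if q[2]>150])
E
```

```text
finger_gap: 0.0763
gripper_force: 0.0
time_s: 36.95
position: [0.5326, 0.446, 0.3179]
ee_rot: [[-0.993, 0.121, 0.003], [0.121, 0.993, 0.003], [-0.002, 0.003, -1.0]]
ft_force: [0.2, -0.5, 0.5]
finger_gap: 0.0943
gripper_force: 0.0
lid [(661.6, -10.9, 245.4, 92.8, -88.6, array([296., 181.]))]
```

View pics/t9.png

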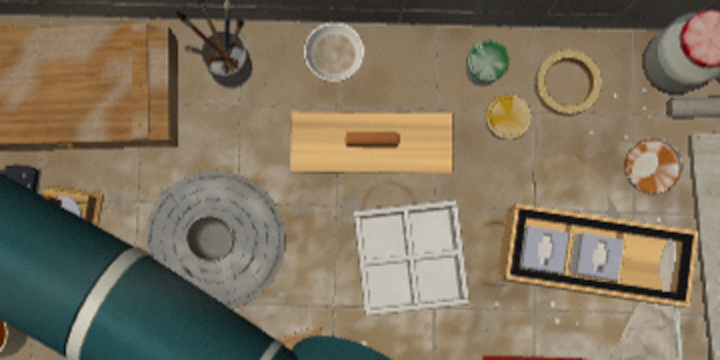

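The lid was knocked to about (0.662,-0.011) (crop (372,142)). The puller is in its stand and both plugs are in the box at crop (545,250) and (598,255). Going to the lid for a close wrist measurement.

```bash
python3 shift.py '0.094 0 0 0 8.5;0.094 0 0 0 8.5;0.094 0 0 0 8.5;0.094 0 0 0 8.5;0.094 0 0 0 8.5;0.094 0 0 0 8.5;0.094 0 0 0 8.5;0.094 0 0 0 8.5'|head -2; python3 shift.py '0.094 0 0 0 8.5;0.094 0 0 0 5.1;0.094 -0.042 0.007 0 0;0.094 -0.042 0.007 0 0;0.094 -0.042 0.007 0 0;0.094 -0.042 0.007 0 0;0.094 -0.042 0.007 0 0;0.094 -0.042 0.007 0 0'|head -2;python3 shift.py '0.094 -0.042 0.007 0 0;0.094 -0.042 0.007 0 0;0.094 -0.042 0.007 0 0;0.094 -0.042 0.007 0 0;0.094 -0.042 0.007 0 0;0.094 0 0 0 0;0.094 0 0 0 0'|head -4
python3 - <<'E'
from h import *
k=cam('wrist');cv2.imwrite('pics/w10.png',k['img']);hsv=cv2.cvtColor(k['img'],cv2.COLOR_BGR2HSV)
print(np.round(env.read_state()['joint_positions'],0))
m=((hsv[...,1]>70)&(hsv[...,2]>160)&(hsv[...,0]<30)).astype(np.uint8)*255;m[290:]=0
m=cv2.morphologyEx(m,cv2.MORPH_OPEN,np.ones((5,5)))
print('lid',[q for q in quad(k,m,.012) if q[2]>60])
m=((hsv[...,0]<14)&(hsv[...,1]>120)&(hsv[...,2]>50)).astype(np.uint8)*255;m[290:]=0
print('handle',quad(k,cv2.morphologyEx(m,cv2.MORPH_OPEN,np.ones((3,3))),.054),'pred',proj(k,(.6616,-.0109,.054)))
E
```

```text
time_s: 37.8
position: [0.5325, 0.4454, 0.3134]
time_s: 38.6
position: [0.5809, 0.1929, 0.3134]
time_s: 39.3
position: [0.6211, -0.0151, 0.313]
ee_rot: [[-0.023, 1.0, -0.0], [1.0, 0.023, 0.0], [0.0, -0.0, -1.0]]
ft_force: [-0.8, 0.8, 0.0]
[ 26.  23. -38.  84.  14.  78. -11.]
lid [(659.1, -11.7, 246.6, 91.4, -89.23, array([312., 158.]))]
handle [(658.0, -10.8, 79.3, 18.6, -89.61, array([313., 169.]))] pred [315.93620652 169.89759505]
```

Run:
```python
from h import *
to(.6585,-.0112,.02,90.6)
```

```text
d tool [0.0014 0.0375 0.2932] turn 0.86 yaw 91.46
```

```bash
python3 shift.py '0.094 0.001 0.0375 0 0.8;0.094 0 0 0.05 0;0.094 0 0 0.05 0;0.094 0 0 0.05 0;0.094 0 0 0.05 0;0.094 0 0 0.03 0;0.094 0 0 0.02 0;0.094 0 0 0 0'|head -2
python3 - <<'E'
from h import *
to(.6585,-.0112,.02,90.6)
k=cam('wrist');hsv=cv2.cvtColor(k['img'],cv2.COLOR_BGR2HSV)
m=((hsv[...,0]<14)&(hsv[...,1]>120)&(hsv[...,2]>50)).astype(np.uint8)*255;m[340:]=0
print('handle',quad(k,cv2.morphologyEx(m,cv2.MORPH_OPEN,np.ones((3,3))),.054),'pred',proj(k,(.6585,-.0112,.054)))
E
```

```text
time_s: 40.15
position: [0.657, -0.0108, 0.0605]
d tool [-0.0004  0.0017  0.0405] turn 0.15 yaw 90.75
handle [(659.8, -7.5, 83.2, 16.9, -89.47, array([289., 239.]))] pred [287.39078125 250.46894071]
```

```bash
python3 shift.py '0.094 0 0.0017 0.02 0;0.094 0 0 0.012 0;0.094 0 0 0.008 0;0.094 0 0 0 0;0.01 0 0 0 0;0.01 0 0 0 0;0.01 0 0 0 0;0.01 0 0 0 0' 40|head -4; python3 shift.py '0.01 0 0 0 0;0.01 0 0 0 0;0.01 0 0 0 0;0.01 0 0 0 0;0.01 0 0 0 0;0.01 0 0 0 0;0.01 0 0 0 0;0.01 0 0 0 0'; python3 shift.py '0.01 0 0 0 0;0.01 0 0 0 0;0.01 0 0 0 0;0.01 0 0 0 0' |tail -2
```

```text
time_s: 41.0
position: [0.6605, -0.0127, 0.0232]
ee_rot: [[-0.011, 1.0, 0.0], [1.0, 0.011, 0.0], [0.0, 0.0, -1.0]]
ft_force: [-0.2, 0.4, -0.3]
time_s: 41.8
position: [0.6604, -0.0127, 0.0229]
ee_rot: [[-0.011, 1.0, 0.0], [1.0, 0.011, 0.0], [0.0, 0.0, -1.0]]
ft_force: [0.1, 0.4, -0.6]
finger_gap: 0.0174
gripper_force: 40.0
finger_gap: 0.0177
gripper_force: 40.0
```

```bash
python3 shift.py '0.01 0 0 -0.02 0;0.01 0 0 -0.04 0;0.01 0 0 -0.05 0;0.01 0 0 -0.05 0;0.01 0 0 -0.05 0;0.01 0 0 -0.02 0;0.01 0 0 0 0'
python3 - <<'E'
from h import *
d=env.snapshot('wrist');M=np.array(d['mount'])
T=np.eye(4);T[:3,:3]=[[-.991,.13,.001],[.13,.991,-.001],[-.001,-.001,-1]];T[:3,3]=[.5014,-.2674,.2677];T=T@M
U,_,V=np.linalg.svd(T[:3,:3])
k=dict(img=cv2.imread('pics/w6.png'),f=210/np.tan(np.radians(d['vertical_fov']/2)),c=(d['cx'],d['cy']),o=T[:3,3],R=U@V)
m=cv2.morphologyEx((k['img'].max(2)<70).astype(np.uint8),cv2.MORPH_OPEN,np.ones((4,4)))
m[:125]=0;m[240:]=0;m[:,:80]=0;m[:,340:]=0
def line(p):
    w=np.array([ray(k,u,v,.080)[:2] for u,v in p],np.float32);return cv2.fitLine(w,cv2.DIST_HUBER,0,1e-4,1e-4).ravel().astype(float)
tp=[(u,np.argmax(m[:,u])-.5) for u in range(105,320,5)]
bt=[(u,239-np.argmax(m[::-1,u])+.5) for u in range(115,235,5)]
lf=[(np.argmax(m[v])-.5,v) for v in range(155,215,4)]
rt=[(559-np.argmax(m[v,::-1])+.5,v) for v in range(155,215,4)]
L=[line(p) for p in(tp,bt,lf,rt)]
for l in L:print(np.degrees(np.arctan2(l[1],l[0])).round(2),l[2:].round(4))
def ix(a,b):
    s=np.linalg.solve(np.array([a[:2],-b[:2]]).T,b[2:]-a[2:]);return a[2:]+s[0]*a[:2]
C=[ix(a,b) for a in L[:2] for b in L[2:]];print(np.round(C,4),'centre',np.mean(C,0),[round(np.linalg.norm(C[i]-C[j]),4) for i,j in((0,1),(2,3),(0,2),(1,3))])
E
```

```text
time_s: 42.9
position: [0.6613, -0.0125, 0.2561]
ee_rot: [[-0.011, 1.0, 0.004], [1.0, 0.011, -0.0], [-0.0, 0.004, -1.0]]
ft_force: [-0.2, -0.4, -2.6]
finger_gap: 0.0177
gripper_force: 40.0
82.49 [ 0.451  -0.3155]
-1.02 [ 0.412  -0.3854]
-7.22 [ 0.4742 -0.4695]
-7.29 [ 0.5003 -0.217 ]
[[ 0.4314 -0.4641]
 [ 0.4645 -0.2124]
 [-0.2887 -0.3729]
 [ 2.0438 -0.4145]] centre [ 0.66275354 -0.36596514] [np.float64(0.2538), np.float64(2.3329), np.float64(0.7258), np.float64(1.5921)]
```

```bash
python3 shift.py '0.01 0 0 0 4;0.01 0 0 0 4;0.01 -0.025 -0.0086 0 0;0.01 -0.035 -0.012 0 0;0.01 -0.035 -0.012 0 0;0.01 -0.035 -0.012 0 0;0.01 -0.035 -0.012 0 0;0.01 -0.035 -0.012 0 0'|head -2; python3 shift.py '0.01 -0.035 -0.012 0 0;0.01 -0.035 -0.012 0 0;0.01 -0.035 -0.012 0 0;0.01 -0.03 -0.01 0 0;0.01 -0.015 -0.005 0 0;0.01 0 0 0 0;0.01 0 0 0 0'|head -4; python3 -c "
from h import *
to(.4938,-.3462,.125,82.55)"
```

```text
time_s: 43.75
position: [0.5648, -0.2034, 0.2507]
time_s: 44.45
position: [0.4969, -0.3433, 0.2519]
ee_rot: [[0.128, 0.992, -0.001], [0.992, -0.128, 0.001], [0.001, -0.001, -1.0]]
ft_force: [-0.3, 0.0, -3.2]
d tool [-0.0035 -0.0026  0.1269] turn 0.1 yaw 82.65
```

```bash
python3 shift.py '0.01 -0.003 -0.0026 0.04 0;0.01 0 0 0.04 0;0.01 0 0 0.035 0;0.01 0 0 0.012 0;0.01 0 0 0 0;0.01 0 0 0 0'|head -4
python3 - <<'E'
from h import *
to(.4938,-.3462,.125,82.55)
k=cam('wrist');g=cv2.cvtColor(k['img'],cv2.COLOR_BGR2GRAY);cv2.imwrite('pics/w11.png',k['img'])
zl=env.read_state()['position'][2]-.0229+.012
print('lid top z',zl)
L=cv2.createLineSegmentDetector().detect(g[:300])[0].reshape(-1,4)
R=np.array(env.read_state()['ee_rot']);p=np.array(env.read_state()['position'])
for l in L:
    if np.hypot(l[2]-l[0],l[3]-l[1])<35: continue
    o=[]
    for z in(zl,.084):
        a,b=[(R.T@(ray(k,*q,z)-p))[:2]*1000 for q in(l[:2],l[2:])];o+=[a.round(1),b.round(1)]
    if abs(o[0][1])<90 and abs(o[1][1])<90 and abs(o[0][0])<160: print(l.round(0),'lidplane',o[0],o[1],'rim',o[2],o[3])
E
```

```text
time_s: 45.05
position: [0.4949, -0.3467, 0.1273]
ee_rot: [[0.128, 0.992, 0.001], [0.992, -0.128, -0.001], [-0.0, 0.001, -1.0]]
ft_force: [0.6, -0.5, -3.0]
d tool [ 0.0004 -0.0012  0.0023] turn 0.12 yaw 82.67
lid top z 0.1167538452035873
[326. 298. 409. 297.] lidplane [-32.8  25. ] [-32.8  76. ] rim [-51.9  29.5] [-51.9  89.3]
[299. 183. 303. 218.] lidplane [38.3  7.8] [17.9 10.6] rim [31.5  9.3] [ 7.5 12.6]
[154. 297. 239. 298.] lidplane [-32.6 -79.1] [-32.7 -27.4] rim [-51.8 -92.7] [-51.9 -32.1]
[300. 218. 309. 298.] lidplane [17.8  8.9] [-33.3  14.8] rim [ 7.5 10.6] [-52.6  17.5]
[256. 298. 263. 244.] lidplane [-33.2 -17.5] [  1.9 -12.6] rim [-52.4 -20.5] [-11.2 -14.7]
[263. 243. 262. 206.] lidplane [  2.7 -12.7] [ 25.3 -12.6] rim [-10.3 -14.8] [ 16.2 -14.6]
[363.   6. 197.   6.] lidplane [125.8  38. ] [125.9 -42.6] rim [134.1  44.7] [134.2 -49.9]
[265. 199. 264. 298.] lidplane [ 28.9 -10.9] [-33.2 -12.3] rim [ 20.4 -12.7] [-52.4 -14.3]
[184.   7. 194. 143.] lidplane [125.4 -48.7] [ 60.  -48.7] rim [133.7 -57. ] [ 57. -57.]
[301. 298. 299. 198.] lidplane [-33.2   9.8] [29.6  7.9] 
[... 306 characters left out ...]
 197.] lidplane [ 4.2 43.8] [30.3 43.2] rim [-8.6 51.5] [22.1 50.8]
[323. 248. 338. 296.] lidplane [-0.2 22.5] [-31.6  32.4] rim [-13.8  26.5] [-50.5  38.1]
[195. 159. 199. 216.] lidplane [ 51.4 -48.7] [ 19.4 -48.7] rim [ 46.8 -57. ] [  9.3 -57. ]
[364. 261. 367. 296.] lidplane [-8.4 47.1] [-31.5  50. ] rim [-23.3  55.3] [-50.4  58.8]
[192. 271. 151. 260.] lidplane [-15.3 -55.2] [ -7.8 -78.9] rim [-31.4 -64.7] [-22.6 -92.5]
[322.   8. 362.   8.] lidplane [124.8  18. ] [124.8  37.4] rim [133.   21.3] [133.   44.1]
[166.  99. 159.  64.] lidplane [ 82.5 -61.4] [ 99.4 -63.5] rim [ 83.4 -72. ] [103.1 -74.4]
[249.   9. 214.   9.] lidplane [124.3 -17.2] [124.3 -34.2] rim [132.4 -20.1] [132.4 -40. ]
```

Run:
```python
from h import *
d=env.snapshot('wrist');M=np.array(d['mount'])
def K(fn,R,p):
    U,_,V=np.linalg.svd(np.array(R));T=np.eye(4);T[:3,:3]=U@V;T[:3,3]=p;T=T@M
    return dict(img=cv2.imread(fn),f=210/np.tan(np.radians(d['vertical_fov']/2)),c=(d['cx'],d['cy']),o=T[:3,3],R=T[:3,:3])
print(d['cx'])
def bx(k,roi,names):
    g=cv2.cvtColor(k['img'],cv2.COLOR_BGR2GRAY);y0,y1,x0,x1=roi
    L=cv2.createLineSegmentDetector().detect(g[y0:y1,x0:x1])[0].reshape(-1,4)+[x0,y0,x0,y0]
    c=np.array([.494,-.345]);ex=np.array([.9914,-.131]);ey=np.array([.131,.9914])
    for l in L:
        if np.hypot(l[2]-l[0],l[3]-l[1])<28: continue
        for z in (.084,.080):
            q=[ray(k,*a,z)[:2]-c for a in(l[:2],l[2:])];q=np.array([[a@ex,a@ey] for a in q])*1000
            if np.ptp(q[:,0])<3 and 42<abs(q[:,0].mean())<62 or np.ptp(q[:,1])<3 and 120<abs(q[:,1].mean())<140: print(names,z,l.round(0),q.round(1).tolist())
bx(K('pics/w5.png',[[.041,.999,-.001],[.999,-.041,.001],[.001,-.001,-1]],[.5013,-.2654,.2769]),(120,290,215,360),'w5')
bx(K('pics/w6.png',[[-.991,.13,.001],[.13,.991,-.001],[-.001,-.001,-1]],[.5014,-.2674,.2677]),(120,250,70,350),'w6')
bx(K('pics/w1.png',[[.962,.272,0],[.272,-.962,.001],[.001,-.001,-1]],[.5014,-.2052,.2633]),(120,310,265,545),'w1')
```

```text
282.62409602889556
w5 0.084 [244. 181. 239. 257.] [[-46.3, 78.7], [-47.2, -11.4]]
w5 0.08 [244. 181. 239. 257.] [[-46.7, 77.9], [-47.6, -13.3]]
w5 0.084 [335. 143. 330. 189.] [[46.6, 127.6], [47.0, 77.4]]
w5 0.08 [335. 143. 330. 189.] [[47.2, 127.3], [47.6, 76.6]]
w5 0.084 [234. 288. 243. 132.] [[-50.9, -52.1], [-50.8, 130.2]]
w5 0.08 [234. 288. 243. 132.] [[-51.3, -54.4], [-51.2, 129.9]]
w5 0.084 [243. 135. 334. 144.] [[-50.5, 126.6], [45.9, 126.9]]
w5 0.08 [243. 135. 334. 144.] [[-50.9, 126.3], [46.5, 126.5]]
w5 0.084 [336. 138. 243. 130.] [[46.6, 132.6], [-50.7, 132.3]]
w5 0.08 [336. 138. 243. 130.] [[47.2, 132.3], [-51.1, 132.1]]
w5 0.084 [238. 131. 234. 204.] [[-56.5, 131.1], [-56.2, 50.9]]
w5 0.08 [238. 131. 234. 204.] [[-57.0, 130.8], [-56.7, 49.7]]
w5 0.084 [326. 258. 330. 217.] [[52.7, -3.9], [51.9, 46.0]]
w5 0.08 [326. 258. 330. 217.] [[53.4, -5.6], [52.6, 44.8]]
w5 0.084 [234. 207. 232. 243.] [[-56.1, 48.1], [-56.2, 4.8]]
w5 0.08 [234. 207. 232. 243.] [[-56.6, 46.9], [-56.6, 3.2]]
w5 0.084 [333. 200. 337. 169.] [[52.2, 65.2], [51.8, 99.9]]
w5 0.08 [333. 200. 337. 169.] [[5
[... 1960 characters left out ...]
], [51.7, 133.3]]
w1 0.08 [533. 228. 314. 132.] [[52.2, -130.6], [51.6, 132.9]]
w1 0.084 [526. 231. 483. 297.] [[46.5, -122.1], [-40.8, -122.3]]
w1 0.08 [526. 231. 483. 297.] [[46.3, -125.4], [-41.9, -125.6]]
w1 0.084 [387. 161. 434. 182.] [[54.4, 52.2], [54.6, -3.3]]
w1 0.08 [387. 161. 434. 182.] [[54.4, 50.9], [54.5, -5.2]]
w1 0.084 [449. 189. 477. 201.] [[54.6, -21.2], [54.8, -54.8]]
w1 0.08 [449. 189. 477. 201.] [[54.5, -23.3], [54.7, -57.4]]
w1 0.084 [312. 132. 272. 225.] [[50.8, 135.0], [-56.1, 134.7]]
w1 0.08 [312. 132. 272. 225.] [[50.7, 134.6], [-57.4, 134.3]]
w1 0.084 [272. 226. 324. 247.] [[-56.9, 133.6], [-56.4, 71.4]]
w1 0.08 [272. 226. 324. 247.] [[-58.2, 133.2], [-57.7, 70.2]]
```

The current pose is within 1 mm of the wanted one. Lowering onto the strip with the force watched.

```bash
python3 shift.py '0.01 0 -0.0006 0.01 0.1;0.01 0 0 0.006 0;0.01 0 0 0.002 0;0.01 0 0 0 0'|head -4; python3 shift.py '0.01 0 0 0.002 0;0.01 0 0 0.002 0;0.01 0 0 0.002 0;0.01 0 0 0 0'|head -4
```

```text
time_s: 45.55
position: [0.493, -0.3469, 0.1074]
ee_rot: [[0.13, 0.991, -0.001], [0.991, -0.13, 0.0], [0.0, -0.001, -1.0]]
ft_force: [-0.3, -0.0, -2.5]
time_s: 45.95
position: [0.4932, -0.347, 0.1018]
ee_rot: [[0.13, 0.991, 0.0], [0.991, -0.13, -0.0], [-0.0, 0.0, -1.0]]
ft_force: [-0.1, 0.2, -1.5]
```

The lid is inside the mouth. Pressing it home.

```bash
python3 shift.py '0.01 0 0 0.002 0;0.01 0 0 0.002 0;0.01 0 0 0 0'|head -4; python3 shift.py '0.01 0 0 0.002 0;0.01 0 0 0.002 0;0.01 0 0 0 0;0.01 0 0 0 0'|head -4
```

```text
time_s: 46.25
position: [0.4932, -0.347, 0.0981]
ee_rot: [[0.13, 0.991, 0.0], [0.991, -0.13, -0.0], [-0.0, 0.0, -1.0]]
ft_force: [-2.1, 0.3, 4.2]
time_s: 46.65
position: [0.4933, -0.3471, 0.0946]
ee_rot: [[0.13, 0.991, 0.0], [0.991, -0.13, -0.0], [-0.0, 0.0, -1.0]]
ft_force: [-4.6, 3.3, 13.8]
```

```bash
python3 shift.py '0.01 0 0 0.001 0;0.01 0 0 0.001 0;0.01 0 0 0 0;0.01 0 0 0 0'|head -4; python3 shift.py '0.01 0 0 -0.002 0;0.094 0 0 0 0;0.094 0 0 0 0;0.094 0 0 0 0;0.094 0 0 0 0;0.094 0 0 0 0;0.094 0 0 0 0;0.094 0 0 0 0'
```

```text
time_s: 47.05
position: [0.4934, -0.3472, 0.0944]
ee_rot: [[0.13, 0.991, 0.0], [0.991, -0.13, -0.001], [-0.001, 0.0, -1.0]]
ft_force: [-16.7, 8.4, 41.7]
time_s: 47.85
position: [0.4932, -0.347, 0.0938]
ee_rot: [[0.13, 0.991, -0.0], [0.991, -0.13, 0.0], [0.0, -0.0, -1.0]]
ft_force: [-0.1, -0.6, 0.1]
finger_gap: 0.0705
gripper_force: 0.0
```

```bash
python3 shift.py '0.094 0 0 0 0;0.094 0 0 0 0;0.094 0 0 -0.02 0;0.094 0 0 -0.04 0;0.094 0 0 -0.05 0;0.094 0 0 -0.05 0;0.094 0 0 0 0;0.094 0 0 0 0'|head -2
python3 - <<'E'
from h import *
k=cam('wrist');hsv=cv2.cvtColor(k['img'],cv2.COLOR_BGR2HSV)
g=cv2.cvtColor(k['img'],cv2.COLOR_BGR2GRAY)
L=cv2.createLineSegmentDetector().detect(g[:290])[0].reshape(-1,4);c=np.array([.494,-.345]);ex=np.array([.9914,-.131]);ey=np.array([.131,.9914])
for l in L:
    q=[ray(k,*a,.084)[:2]-c for a in(l[:2],l[2:])];q=np.array([[a@ex,a@ey] for a in q])*1000
    if np.hypot(l[2]-l[0],l[3]-l[1])>28 and (38<abs(q[:,0].mean())<60 and np.ptp(q[:,0])<4 or 115<abs(q[:,1].mean())<138 and np.ptp(q[:,1])<4):print(l.round(0),q.round(1).tolist())
t=cam('top');hs=cv2.cvtColor(t['img'],cv2.COLOR_BGR2HSV);m=((hs[...,1]>90)&(hs[...,2]>140)).astype(np.uint8)*255
print([q for q in quad(t,m,.084) if q[2]>150])
E
```

```text
time_s: 48.65
position: [0.4935, -0.3472, 0.2549]
[233.  58. 242. 288.] [[-47.2, 120.4], [-46.9, -117.7]]
[323. 288. 331.  58.] [[43.8, -117.7], [43.4, 120.4]]
[329.  56. 234.  56.] [[42.3, 121.8], [-46.0, 121.9]]
[335.  47. 326. 288.] [[46.8, 130.0], [47.4, -117.7]]
[239. 288. 229.  46.] [[-50.4, -117.7], [-50.8, 131.1]]
[229.  51. 333.  51.] [[-50.4, 126.2], [45.6, 126.3]]
[339.  44. 223.  45.] [[51.1, 132.0], [-56.0, 131.8]]
[331. 288. 333. 241.] [[53.1, -117.7], [52.2, -61.0]]
[222.  46. 226. 111.] [[-56.6, 131.1], [-56.1, 73.3]]
[333. 238. 335. 189.] [[52.4, -58.2], [52.3, -4.7]]
[337. 132. 340.  46.] [[52.0, 53.1], [52.2, 131.0]]
[229. 184. 231. 221.] [[-56.0, 0.5], [-55.7, -38.5]]
[227. 133. 229. 182.] [[-56.3, 52.0], [-56.0, 3.1]]
[232. 238. 233. 271.] [[-55.5, -58.1], [-56.2, -96.2]]
[335. 183. 337. 134.] [[52.6, 1.8], [52.0, 50.8]]
[338. 151. 340. 186.] [[53.8, 34.8], [57.7, -0.9]]
[(498.9, -313.9, 182.1, 90.8, 82.6, array([399., 235.]))]
```

The lid is centred and flush: lid and rim widths both scale by about 0.985 in the rim plane. The arm is clear, so I'm handing in.

```bash
python3 shift.py '0.094 0 0 -0.03 0;0.094 0 0 0 0;0.094 0 0 0 0;0.094 0 0 0 0'|head -1; python3 -c "
from workcell import env
print(env.sign_off())"
```

```text
time_s: 49.15
the job is handed in; nothing more can be done
None
```

I handed the job in at about 49 s: both plugs stand upright in the box, the puller is back in its stand, and the lid is pressed home and measured flush; the sign-off returned no verdict, so the judged result is not known.

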